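# Turn the dried scoop over and tip the garlic from the tin into the bowl

## Task

The scoop has dried lying face down on the worktop: turn it right way up, scoop the three garlic bulbs out of the long tin with it (fingers off the garlic) and tip them all into the enamel bowl. Then lay the scoop down right way up on the worktop again, clear of the bowl and the tin; the bowl stays upright where it stands and nothing else on the worktop is pushed about.

Things in the scene. Friction and masses are not known exactly. Their poses are not given: they have to be found in the camera images.
- scoop: Aluminium scoop, 0.19 kg: flat pan 120 wide, 122 long, sheet 2.5, open front; upright flat sides fall from 62 high (back) to 20 (front). Origin: underside, middle of the back wall; +x to the open front, +z out of the open top. Round handle, 20 diameter, from (0,0,30) back and up 10 degrees to (-108,0,49). Starts face down (z down) on the sloping tops of its sides; stands well on a flat side.
- scoop_grip (a point): Point on the axis of the scoop's round handle where it is best gripped, at (-69, 0, 42) in the scoop's frame; about 41 above the worktop as the scoop lies at the start.
- scoop_lip (a point): Middle of the scoop's thin front edge, underside, at (122, 0, 0) in the scoop's frame.
- tin: Long narrow dark steel baking tin, fixed to the worktop, 286 long (x), 140 wide (y), 38 high, open on top, walls and floor 3 thick, so 280 x 134 inside. Origin: middle of its underside. The bulbs lie towards its +x end; the first 70 of the floor at the -x end are empty.
- garlic_a: Garlic bulb, 48 x 50 x 51 high, 24 g. Origin: underside middle, z to the stalk. Stands in the tin, the one nearest to the tin's empty -x end.
- garlic_b: Garlic bulb like garlic_a, in the middle.
- garlic_c: Garlic bulb like garlic_a, the one nearest to the tin's +x end.
- bowl: Light enamelled bowl, round, 182 diameter at the rim, 110 high, 124 at the foot, wall about 3; inside 175 at the rim. Origin: middle of its underside, z up. Loose.
- matchbox: Bystander, matchbox 39 x 50 x 32 high. Origin: underside.
- kitchen_timer: Bystander, round kitchen timer 61 diameter, 46 high. Origin: underside.
- onion: Bystander, onion 75 diameter, 77 high. Origin: underside.
- salt_mill: Bystander, salt mill with a black head, 42 diameter, 123 high. Origin: underside.
Not all that is in view belongs to the job. Leave any pink look-alike of the garlic_c alone.

How it is judged:
By the outcome, as a careful person would: the job done as asked, in the order asked, and still so for the second after the job is handed in, with the robot touching nothing.
It also fails if it takes over 72 s, if anything falls off the work surface, if the arm or the gripper's body presses on something with over 40 N, if the wrist force passes 120 N, or if a joint passes its speed limit or range.

## Robot

A 7-joint arm with a two-finger parallel gripper is mounted at the origin on a cart in front of the work surface, level with it; the furniture and walls round the work are solid. World frame = base frame: x ahead of the robot, y to its left, z up, the work surface at z = 0. Lengths are in mm, angles in rad, forces in N, time in s.
With the tool pointing down it reaches from about 400 to 875 mm from the base axis. Payload 4.4 kg.
Tool frame: the origin (TCP) lies at the very end of the fingers, on their centre line; the grasp point (between the pads) lies 19 mm behind it; y points along the fingers, x is the direction in which the jaws open and shut, and the axes are right-handed (so a half turn about y gives the same grasp; the last joint's range is limited). The gripper opens to 85 mm and grips with 20 to 120 N. Pads are 22 mm wide; open, the fingers measure 114 mm over their backs; the gripper's body (76 mm by 85 mm) begins 54 mm behind the grasp point. The pads swing forward as they close: fully open they stand 13 mm farther back than shut.
Start: joints at [1.08, 0.628, 0.038, 1.517, -0.027, 0.996, -0.02], TCP at [267.918, -592.231, 231.313] pointing down, gripper open.
Joint ranges: [-3.06, 3.06], [-0.37, 2.12], [-1.25, 1.32], [0.18, 2.47], [-1.1, 4.24], [0.23, 1.98], [-2.94, 2.94]. Speed limits (rad/s): [2.57, 2.57, 3.14, 3.14, 3.14, 3.14, 3.14].

## Interface

Orientations are given as [roll, pitch, yaw] about the fixed x, y, z axes, in that order (R = Rz(yaw) Ry(pitch) Rx(roll)).
In Python, from cell import readout, eyes, finish_job gives the robot as it stands. The module is installed in compiled form; this text tells all that it offers.
- The arm moves only by the tool apply_moves, never from a script. Its argument "commands" is a list that holds one entry, the list of rows, each a list of 6 numbers: the shift along the tool's x, y, z in units of 0.04 m (1.0 is 0.04 m), then the turn, a rotation vector about the tool's x, y, z in units of 5 degrees (1.0 is 5 degrees). A call has 1 to 8 rows; each row shifts and turns the pose as measured when the row begins, along the tool's axes as they then stand; what a row does not reach is not made up. A row lasts 1/12 s, in which the tool goes at most 41.7 mm and 7.16 degrees, less where a joint would pass 70% of its speed; a pose out of reach is approached as far as the arm can. A call with a number of a shift or a turn outside -1 to 1 is refused whole. A call with a gripper value outside its range is refused whole. "claw" is the finger opening in mm, from 0 to 85.4, set as the call begins (left out, the last holds). The fingers move at their own pace and stop on an object; the grip force is fixed at half the most. Time passes only in rows, so rows that do not move let the fingers close. It gives the time, the measured TCP pose, the force and the opening at its end, in the units of the state.
- readout.read_state(): the state, without advancing time (a new reading comes with each control period).
- eyes.get_image(name): name is "side" or "top"; returns a dict with "image" (480x640x3 uint8, red, green, blue), "mtx" (3x3 intrinsics, pixels), "rvec" (rotation vector, rad) and "tvec" (3), from world to camera coordinates, as OpenCV has them. Camera axes: x right, y down, z forward; pixel columns grow to the right and rows downward; lengths in mm; the calibration is good to about 2 mm. A picture is of the moment at which its call begins. There is no depth.
- finish_job(): hands the job in, once; it reports no verdict.
The state is a dict: "clock": time; "qpos": joint angles; "qd": joint speeds; "tau": joint torques, N m; "eef_pos": TCP position; "tool_rot": TCP orientation; "force": force on the tool from outside, world axes, zero at the start; "torque": the same for the moment, N m; "width": finger opening in mm.
Only numpy, scipy, OpenCV 4.12 (cv2) and the standard library are available. Lean on these libraries where they do the work, as an engineer would, in place of code of your own. Each camera call takes 0.05 s, during which the arm holds its last target. There are 200 camera calls.

## Working session

There is one attempt and no reset: what is moved stays moved. The work goes in short steps, Python scripts to look and compute and a tool call to move; the robot and the scene stay as the last step left them, time stands still between calls to the robot, and variables do not carry over. Pictures are saved under pics/ and viewed, about 8 in all and at most 12, crops included, and the job is handed in when it is done.

Besides the shell and the picture viewer there is one more tool, called after "Emit:" as name(argument=value, ...), one argument or row to a line, values as JSON. apply_moves: Moves the arm, as the interface text tells. Shifts and turns lie within -1 to 1; 1 stands for 0.04 m of shift or 5 degrees of turn. Its arguments: {"type":"object","properties":{"commands":{"type":"array"},"claw":{"type":"number"}},"required":["commands"]}

```bash
mkdir -p pics
cat > h.py <<'E'
import numpy as np, cv2
from scipy.spatial.transform import Rotation as Ro
from cell import readout, eyes, finish_job
def cam(n):
    d=eyes.get_image(n); d['R']=cv2.Rodrigues(np.array(d['rvec'],float))[0]; d['t']=np.array(d['tvec'],float).reshape(3); d['K']=np.array(d['mtx'],float); return d
def ray(d,u,v):
    r=d['R'].T@np.linalg.inv(d['K'])@np.array([u,v,1.]); return -d['R'].T@d['t'], r/np.linalg.norm(r)
def onz(d,u,v,z=0):
    c,r=ray(d,u,v); return c+r*(z-c[2])/r[2]
def proj(d,p):
    q=d['K']@(d['R']@np.array(p,float)+d['t']); return q[:2]/q[2]
def tri(d1,p1,d2,p2):
    (a,r),(b,s)=ray(d1,*p1),ray(d2,*p2); k=np.linalg.lstsq(np.c_[r,-s],b-a,rcond=None)[0]
    return (a+r*k[0]+b+s*k[1])/2, np.linalg.norm(a+r*k[0]-b-s*k[1])
def save(d,n): cv2.imwrite('pics/'+n,d['image'][:,:,::-1])
E
python3 - <<'E'
from h import *
np.set_printoptions(precision=2,suppress=True)
s=readout.read_state(); print(s)
for n in('top','side'):
    d=cam(n); save(d,n+'0.png'); print(n,d['K'],-d['R'].T@d['t'],d['R'])
E
```

```text
{'clock': 0.0, 'qpos': array([ 1.08,  0.63,  0.04,  1.52, -0.03,  1.  , -0.02]), 'qd': array([-0.,  0.,  0.,  0., -0., -0.,  0.]), 'tau': array([  0.  , -56.34,   1.23, -19.34,   0.01,   0.01,   0.  ]), 'eef_pos': array([ 267.68, -591.63,  230.37]), 'tool_rot': array([-1.57,  0.  , -1.15]), 'force': array([ 0.73, -0.03, -0.7 ]), 'torque': array([0.04, 0.05, 0.02]), 'width': 85.49597853343445}
top [[593.56   0.   310.72]
 [  0.   593.56 238.05]
 [  0.     0.     1.  ]] [ 350.11   73.24 1614.64] [[ 0.03 -1.    0.02]
 [-0.99 -0.03 -0.14]
 [ 0.14 -0.01 -0.99]]
side [[617.5    0.   323.62]
 [  0.   617.5  235.33]
 [  0.     0.     1.  ]] [ -221.52 -1068.6   1113.39] [[ 0.83 -0.55  0.01]
 [-0.33 -0.5  -0.8 ]
 [ 0.45  0.66 -0.6 ]]
```

View pics/top0.png

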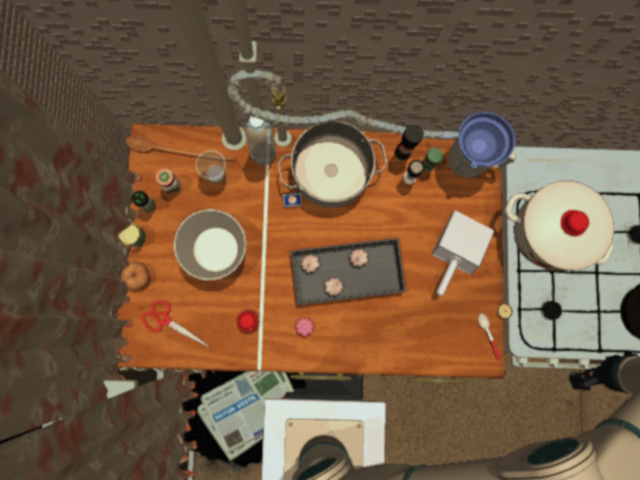

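View pics/side0.png

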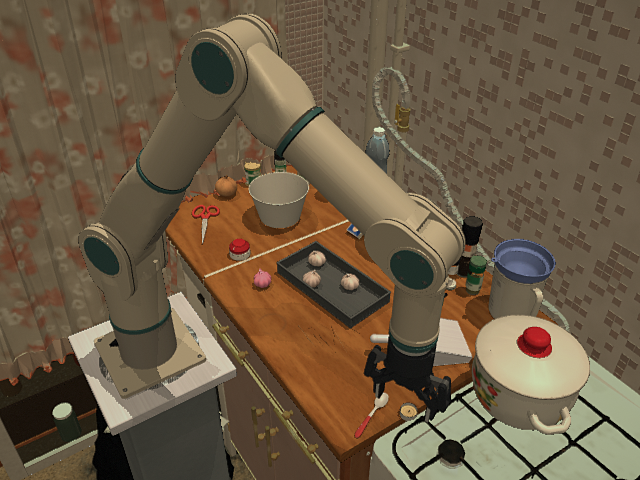

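The top view looks along world +x (up in the picture) and +y (left).
- The scoop lies face down at about (464,240), with its handle end at (441,292).
- The tin spans columns 292-404 and rows 240-305. The garlic is at (311,263), (333,287) and (359,258), towards the left, so the tin's +x is roughly world +y. The pink look-alike is at (304,327).
- The bowl is at (210,245).

Next I measure these.

Run:
```python
from h import *
np.set_printoptions(precision=1,suppress=True)
d=cam('top'); im=d['image']; hsv=cv2.cvtColor(im,cv2.COLOR_RGB2HSV)
for n,p in dict(tinfloor=(340,262),tinrim=(350,244),wood=(420,300),scoop=(465,240),handle=(447,278),garlic=(333,287),bowlwall=(210,222),rim=(180,240),wood2=(250,270)).items(): print(n,im[p[1],p[0]],hsv[p[1],p[0]])
def blob(m,box,n):
    x0,y0,x1,y1=box; k=np.zeros(m.shape,np.uint8); k[y0:y1,x0:x1]=m[y0:y1,x0:x1]*255
    c=max(cv2.findContours(k,cv2.RETR_EXTERNAL,cv2.CHAIN_APPROX_NONE)[0],key=cv2.contourArea); return c
S,V=hsv[:,:,1].astype(int),hsv[:,:,2].astype(int)
tin=blob((S<90)&(V<110),(280,225,415,320),'tin')
r=cv2.minAreaRect(tin); P=np.array([onz(d,*p,38) for p in cv2.boxPoints(r)]); print('tin',r,'\n',P,P.mean(0),[np.linalg.norm(P[i]-P[i-1]) for i in range(4)])
sc=blob((S<60)&(V>130),(420,200,505,305),'scoop'); r=cv2.minAreaRect(sc); print('scoop',r,cv2.contourArea(sc)); 
ap=cv2.approxPolyDP(sc,3,True)[:,0]; print(ap.tolist())
print(np.array([onz(d,*p,40) for p in ap]))
bw=blob((S<60),(165,200,255,290),'bowl'); e=cv2.fitEllipse(bw); print('bowl',e, onz(d,*e[0],110))
for b in((298,250,324,275),(320,275,347,300),(346,245,372,270)):
    g=blob((V>130),b,'g'); M=cv2.moments(g); c=(M['m10']/M['m00'],M['m01']/M['m00']); print('g',c,cv2.contourArea(g),onz(d,*c,28))
for n,p,z in(('pink',(304,327),25),('timer',(247,321),40),('match',(292,200),32),('button',(505,312),0),('spoon',(490,335),0),('mill',(415,170),100),('potL',(333,208),100),('edge R',(505,250),0),('front edge',(400,376),0)): print(n,onz(d,*p,z))
v=np.vstack([cv2.resize(im[190:350,270:520],None,fx=3.2,fy=3.2,interpolation=cv2.INTER_CUBIC)]); cv2.imwrite('pics/z1.png',v[:,:,::-1])
```

```text
tinfloor [104  99  87] [ 21  42 104]
tinrim [90 71 57] [13 93 90]
wood [185 104  49] [ 12 187 185]
scoop [215 213 197] [ 27  21 215]
handle [217 222 208] [ 41  16 222]
garlic [194 155 130] [ 12  84 194]
bowlwall [111 100  82] [ 19  67 111]
rim [123 111  93] [ 18  62 123]
wood2 [148  79  36] [ 12 193 148]
tin ((347.5948791503906, 271.1874084472656), (53.5285530090332, 108.45662689208984), 83.1300048828125) 
 [[ 539.6  104.3   38. ]
 [ 584.3 -184.    38. ]
 [ 442.2 -202.4   38. ]
 [ 398.9   82.3   38. ]] [491.3 -50.   38. ] [np.float64(142.3641622670733), np.float64(291.66999376667724), np.float64(143.3202257392123), np.float64(288.02781444674423)]
scoop ((458.1983337402344, 257.3707275390625), (44.77549743652344, 82.46044158935547), 23.198591232299805) 1924.0
[[457, 212], [453, 213], [440, 243], [455, 255], [451, 256], [437, 290], [439, 294], [456, 266], [465, 270], [457, 266], [461, 257], [479, 265], [493, 231]]
[[ 660.9 -342.5   40. ]
 [ 657.8 -331.6   40. ]
 [ 574.6 -296.3   40. ]
 [ 543.4 -336.7   40. ]
 [ 540.4 -325.9   40. ]
 [ 448.2 -288.3   40. ]
 [ 437.8 -293.6   40. ]
 [ 513.9 -339.2   40. ]
 [ 504.  -363.4   40. ]
 [ 514.  -341.9   40. ]
 [ 538.6 -352.8   40. ]
 [ 518.6 -401.1   40. ]
 [ 612.1 -439.9   40. ]]
bowl ((215.39768981933594, 249.02023315429688), (43.690155029296875, 44.4372444152832), 37.2279167175293) [529.9 294.3 110. ]
g (309.8475, 262.77166666666665) 200.0 [511.   51.6  28. ]
g (333.5234627831715, 285.8001618122977) 206.0 [451.3 -13.6  28. ]
g (358.8290816326531, 256.92602040816325) 196.0 [531.1 -79.8  28. ]
pink [340.   61.7  25. ]
timer [351.1 211.7  40. ]
match [680.2 105.4  32. ]
button [ 397.  -482.9    0. ]
spoon [ 334.  -441.2    0. ]
mill [ 757.6 -216.2  100. ]
potL [648.5  -3.1 100. ]
edge R [ 566.8 -485.6    0. ]
front edge [ 218.6 -198.6    0. ]
```

View pics/z1.png

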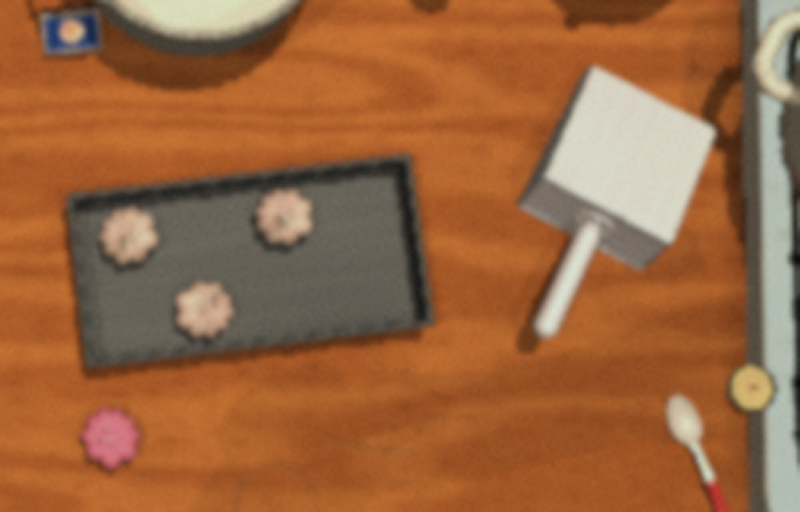

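The zoom shows the scoop's handle end near px (440.3,293.1) and root near (456.6,259.4). Its front corners are at (455.3,210.6) and (493.8,230.6), and its back edge runs from (442,245.6) to (480,266). The tin is turned about 8-9°. I'll refine these figures and set up the planner.

```bash
cat > plan.py <<'E'
from h import *
from scipy.linalg import fractional_matrix_power as fmp
def T(R,p): M=np.eye(4); M[:3,:3]=R; M[:3,3]=p; return M
def tool(s=None):
    s=s or readout.read_state(); return T(Ro.from_euler('xyz',s['tool_rot']).as_matrix(),s['eef_pos'])
def rows(A,B,nmin=1,tag='',mm=36,deg=4.8):
    """equal rows (screw motion) from tool pose A to B"""
    D=np.linalg.inv(A)@B; ang=np.degrees(np.linalg.norm(Ro.from_matrix(D[:3,:3]).as_rotvec()))
    n=max(nmin,int(np.ceil(max(np.linalg.norm(D[:3,3])/mm,ang/deg))))
    while 1:
        S=np.real(fmp(D,1/n)); r=np.r_[S[:3,3]/40,np.degrees(Ro.from_matrix(S[:3,:3]).as_rotvec())/5]
        if abs(r).max()<=1 : break
        n+=1
    print(tag,n,'x',[float(x) for x in np.round(r,3)],' target',np.round(B[:3,3],1))
HD=np.array([-108,0,19])/np.linalg.norm([-108,0,19])   # handle dir, backwards
def grasp(roll,lean,face=1,ahead=19):
    """tool pose in scoop frame at scoop_grip: roll(deg) about handle axis, lean(deg) body backward. tool z ~ +/-scoop x."""
    f=-HD; y=np.array([0,0,-1.])*face; x=np.array([1,0,0]); y=y-f*(y@f); y/=np.linalg.norm(y)
    z=f.copy(); x=np.cross(y,z)
    R=np.c_[x,y,z]; R=Ro.from_rotvec(f*np.radians(roll)).as_matrix()@R
    R=R@Ro.from_rotvec([np.radians(lean),0,0]).as_matrix()
    return T(R,np.array([-69,0,42.2])+R[:,1]*ahead)
def scoop_up(yaw,lip=None,back=None,pitch=0,roll=0):
    """scoop pose; yaw of front, pitch>0 nose down (deg)"""
    R=Ro.from_euler('ZYX',[yaw,pitch,roll],degrees=True).as_matrix()
    p=np.array(back,float) if back is not None else np.array(lip)-R@[122,0,0]
    return T(R,p)
E
python3 - <<'E'
from plan import *
np.set_printoptions(precision=1,suppress=True)
d=cam('top'); e=cam('side'); 
P={k:onz(d,*p,z) for k,p,z in(('end',(440.3,293.1),47.),('root',(456.6,259.4),30),('f1',(455.3,210.6),19),('f2',(493.8,230.6),19),('b1',(442,245.6),58.6),('b2',(480,266),58.6),('bowl',(210,244),110))}
for k in P: print(k,P[k])
a=(P['f1']+P['f2']-P['b1']-P['b2'])/2; print('len',np.linalg.norm(a),'yaw',np.degrees(np.arctan2(a[1],a[0])),'w',np.linalg.norm(P['f1']-P['f2']),np.linalg.norm(P['b1']-P['b2']))
h=P['root']-P['end']; print('handle yaw',np.degrees(np.arctan2(h[1],h[0])),np.linalg.norm(h))
w=P['f2']-P['f1'];print('front edge yaw',np.degrees(np.arctan2(w[1],w[0]))+90); w=P['b2']-P['b1'];print('back',np.degrees(np.arctan2(w[1],w[0]))+90)
# tin lines
for D,box,name in((d,(280,225,415,320),'top'),):
    im=D['image']; hsv=cv2.cvtColor(im,cv2.COLOR_RGB2HSV); m=((hsv[:,:,1]<110)&(hsv[:,:,2]<125)).astype(np.uint8)*255
    k=np.zeros_like(m); x0,y0,x1,y1=box; k[y0:y1,x0:x1]=m[y0:y1,x0:x1]
    c=max(cv2.findContours(k,cv2.RETR_EXTERNAL,cv2.CHAIN_APPROX_NONE)[0],key=cv2.contourArea)[:,0].astype(float)
    W=np.array([onz(D,*p,38)[:2] for p in c]); r=cv2.minAreaRect(W.astype(np.float32)); print(r)
    q=W-W.mean(0); u=np.array([-np.sin(np.radians(8.6)),np.cos(np.radians(8.6))]); v=np.array([u[1],-u[0]]) 
    a,b=q@u,q@v
    for nm,sel,fit in(('b-',b<-62,(a,b)),('b+',b>62,(a,b)),('a-',a<-135,(b,a)),('a+',a>135,(b,a))):
        s=sel&(abs(fit[0])<np.percentile(abs(fit[0][sel]),85)); pf=np.polyfit(fit[0][s],fit[1][s],1); print(nm,pf,np.degrees(np.arctan(pf[0])))
    print('mean',W.mean(0))
# bowl rim: bright/edge -> wood mask complement
hsv=cv2.cvtColor(d['image'],cv2.COLOR_RGB2HSV); m=(hsv[:,:,1]<120).astype(np.uint8)*255; k=np.zeros_like(m); k[195:295,165:256]=m[195:295,165:256]
c=max(cv2.findContours(k,cv2.RETR_EXTERNAL,cv2.CHAIN_APPROX_NONE)[0],key=cv2.contourArea); el=cv2.fitEllipse(c); print('bowl',el,onz(d,*el[0],110),cv2.boundingRect(c))
im=e['image'];z=cv2.resize(im[170:350,200:480],None,fx=2.8,fy=2.8,interpolation=cv2.INTER_CUBIC);cv2.imwrite('pics/z2.png',z[:,:,::-1])
# predicted tin rim corners in side
for s in((-143,-70),(-143,70),(143,70),(143,-70)):
    p=np.array([491.3,-50,38])+s[0]*np.array([-.1495,.9888,0])+s[1]*np.array([.9888,.1495,0]); print('corner side px',proj(e,p),(proj(e,p)-[200,170])*2.8)
E
```

```text
end [ 439.9 -295.4   47. ]
root [ 532.9 -343.6   30. ]
f1 [ 668.8 -343.4   19. ]
f2 [ 616.8 -449.    19. ]
b1 [ 565.1 -297.3   58.6]
b2 [ 514.1 -398.1   58.6]
bowl [542.4 308.7 110. ]
len 120.71088965337246 yaw -25.181238186075184 w 117.72092526223527 113.04157438395785
handle yaw -27.355431840177147 106.07333326222653
front edge yaw -26.24548497495067
back -26.86165451887817
((491.19561767578125, -49.09086608886719), (144.1981964111328, 289.8333740234375), 8.704662322998047)
b- [ -0.  -70.5] -0.072912207953628
b+ [-0.  70.8] -0.06660521322194346
a- [   0. -144.] 0.15062927850081398
a+ [  0.  143.4] 0.3575132128993402
mean [491.  -48.9]
bowl ((209.61770629882812, 244.5458526611328), (70.5882568359375, 72.01271057128906), 61.99420166015625) [540.9 309.6 110. ] (174, 209, 72, 72)
corner side px [350.4 317.1] [421.1 411.9]
corner side px [389.3 291.4] [529.9 340. ]
corner side px [315.5 241. ] [323.5 198.9]
corner side px [277.2 261.9] [216.3 257.4]
```

View pics/z2.png

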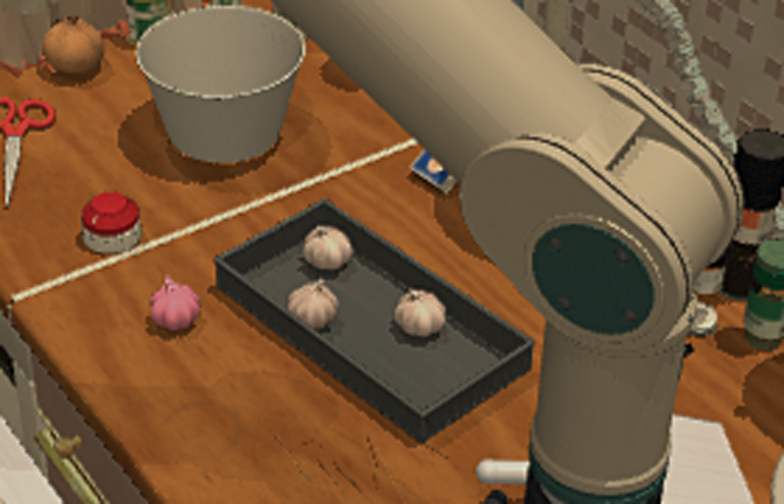

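Side-view tin corners predicted from the top measurement land within about 1.5 px, so the tin is centred at (491,-49) with its x axis at 98.65°. The two scoop estimates agree within 5 mm, at yaw about -26.5° and grip about (471,-312.5,41). Now I plan the first grasp and roll.

```bash
cat >> plan.py <<'E'
def hl(yaw): a=np.radians(yaw); h=np.array([np.cos(a),np.sin(a),0]); return h,np.array([-h[1],h[0],0])
def S_face(yaw,grip):
    h,l=hl(yaw); dn=np.array([0,0,-1.]); x=.9455*h+.3256*dn; z=-.3256*h+.9455*dn; R=np.c_[x,np.cross(z,x),z]
    return T(R,np.array(grip)-R@[-69,0,42.2])
def S_side(yaw,gripxy,dz=0):
    h,l=hl(yaw); R=np.c_[h,[0,0,1.],-l]; p=np.r_[gripxy,60+dz]-R@[-69,0,42.2]; p[2]=60+dz; return T(R,p)
def S_flat(yaw,gripxy,dz=0):
    h,l=hl(yaw); R=np.c_[h,l,[0,0,1.]]; p=np.r_[gripxy,0]-R@[-69,0,0]; p[2]=dz; return T(R,p)
def back(M,d): N=M.copy(); N[:3,3]-=M[:3,1]*d; return N
def up(M,d): N=M.copy(); N[2,3]+=d; return N
def show(n,M): print(n,'TCP',np.round(M[:3,3],1),'y',np.round(M[:3,1],2),'z',np.round(M[:3,2],2))
E
python3 - <<'E'
from plan import *
A=tool(); S0=S_face(-26.5,(471,-312.5,41.4)); S1=S_side(-26.5,(471,-312.5),1.5)
for r in(30,-30): show(r,S0@grasp(r,0,-1,17))
G=grasp(-30,0,-1,17)
if (S0@G)[1,1]<0: G=grasp(30,0,-1,17)
g=S0@G; show('start',A);show('g',g); show('end',S1@G)
pre=back(g,90); rows(A,pre,tag='pre'); rows(pre,g,tag='in'); rows(g,up(g,70),tag='up'); rows(up(g,70),up(S1@G,60),tag='roll'); rows(up(S1@G,60),S1@G,tag='down')
E
```

```text
30 TCP [ 472.7 -303.9   26.9] y [ 0.1   0.51 -0.86] z [ 0.88 -0.44 -0.16]
-30 TCP [ 465.1 -319.1   26.9] y [-0.34 -0.39 -0.86] z [ 0.88 -0.44 -0.16]
start TCP [ 267.8 -592.   230.9] y [-0.  0. -1.] z [0.91 0.41 0.  ]
g TCP [ 472.7 -303.9   26.9] y [ 0.1   0.51 -0.86] z [ 0.88 -0.44 -0.16]
end TCP [ 466.8 -326.6   53. ] y [-0.25 -0.83 -0.5 ] z [ 0.96 -0.28  0.  ]
pre 13 x [-0.408, 0.348, 0.39, 0.078, 0.798, 0.491]  target [ 463.6 -349.6  103.8]
in 3 x [-0.0, 0.75, -0.0, 0.0, 0.0, -0.0]  target [ 472.7 -303.9   26.9]
up 2 x [-0.432, -0.748, -0.137, 0.0, 0.0, -0.0]  target [ 472.7 -303.9   96.9]
roll 20 x [0.037, -0.015, 0.004, 0.125, -0.081, -0.903]  target [ 466.8 -326.6  113. ]
down 2 x [-0.65, 0.375, 0.0, 0.0, -0.0, 0.0]  target [ 466.8 -326.6   53. ]
```

Emit:
apply_moves(
  commands=[
    [[-0.41, 0.35, 0.39, 0.08, 0.8, 0.49], [-0.41, 0.35, 0.39, 0.08, 0.8, 0.49], [-0.41, 0.35, 0.39, 0.08, 0.8, 0.49], [-0.41, 0.35, 0.39, 0.08, 0.8, 0.49], [-0.41, 0.35, 0.39, 0.08, 0.8, 0.49], [-0.41, 0.35, 0.39, 0.08, 0.8, 0.49], [-0.41, 0.35, 0.39, 0.08, 0.8, 0.49]],
  ],
  claw=40,
)

```text
clock: 0.83
eef_pos: [347.8, -448.2, 148.8]
tool_rot: [-1.603, 0.301, -1.675]
force: [0.5, 0.3, -0.2]
width: 40.3
```

```bash
cat > g1.py <<'E'
from plan import *
S0=S_face(-26.5,(471,-312.5,41.4)); S1=S_side(-26.5,(471,-312.5),1.5); G=grasp(30,0,-1,17); g=S0@G
E
python3 - <<'E'
from g1 import *
s=readout.read_state(); print(s['clock'],s['qpos'].round(2),s['width']); A=tool(s); show('now',A); rows(A,back(g,90),tag='pre')
E
```

```text
0.8333 [ 0.91  0.74  0.09  1.6  -0.26  1.07 -0.53] 40.32569227030933
now TCP [ 347.8 -448.2  148.8] y [-0.    0.3  -0.95] z [ 1.   -0.09 -0.03]
pre 6 x [-0.419, 0.348, 0.379, 0.061, 0.739, 0.485]  target [ 463.6 -349.6  103.8]
```

Emit:
apply_moves(
  commands=[
    [[-0.42, 0.35, 0.38, 0.06, 0.74, 0.49], [-0.42, 0.35, 0.38, 0.06, 0.74, 0.49], [-0.42, 0.35, 0.38, 0.06, 0.74, 0.49], [-0.42, 0.35, 0.38, 0.06, 0.74, 0.49], [-0.42, 0.35, 0.38, 0.06, 0.74, 0.49], [-0.42, 0.35, 0.38, 0.06, 0.74, 0.49], [0, 0, 0, 0, 0, 0]],
  ],
)

```text
clock: 1.42
eef_pos: [472.3, -340.1, 98.9]
tool_rot: [-1.772, 0.532, -2.152]
force: [0.3, 0.4, -0.4]
width: 40.2
```

Run:
```python
from g1 import *
A=tool(); show('now',A); show('pre',back(g,90)); rows(A,g,4,tag='in'); 
d=cam('top'); z=cv2.resize(d['image'][170:330,380:520],None,fx=3.5,fy=3.5,interpolation=cv2.INTER_CUBIC)
e=cam('side'); z2=cv2.resize(e['image'][280:440,340:480],None,fx=3.5,fy=3.5,interpolation=cv2.INTER_CUBIC); cv2.imwrite('pics/z3.png',cv2.resize(np.hstack([z,z2]),(800,457))[:,:,::-1])
```

```text
now TCP [ 472.3 -340.1   98.9] y [ 0.11  0.53 -0.84] z [ 0.87 -0.45 -0.17]
pre TCP [ 463.6 -349.6  103.8] y [ 0.1   0.51 -0.86] z [ 0.88 -0.44 -0.16]
in 4 x [0.06, 0.5, -0.024, 0.016, -0.062, -0.057]  target [ 472.7 -303.9   26.9]
```

View pics/z3.png

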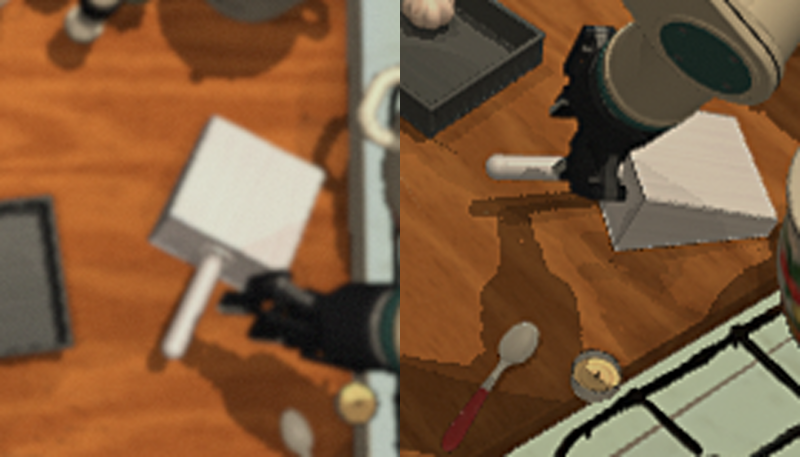

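The picture shows the leaning gripper right of the handle, still about 80 mm short along its own axis, with nothing else touched. I go in.

Emit:
apply_moves(
  commands=[
    [[0.06, 0.5, -0.02, 0, -0.06, -0.06], [0.06, 0.5, -0.02, 0, -0.06, -0.06], [0.06, 0.5, -0.02, 0, -0.06, -0.06], [0.03, 0.4, -0.02, 0, -0.06, -0.06], [0, 0.1, 0, 0, 0, 0], [0, 0, 0, 0, 0, 0]],
  ],
)

```text
clock: 2.02
eef_pos: [466.4, -316.3, 29.1]
tool_rot: [-1.743, 0.498, -2.117]
force: [2.0, 0.5, 0.8]
width: 40.4
```

Run:
```python
from g1 import *
s=readout.read_state(); print(s['force'].round(1)); A=tool(s); show('now',A); show('g',g); rows(A,g,1,tag='fix')
```

```text
[2.  0.5 0.8]
now TCP [ 466.4 -316.3   29.1] y [ 0.1   0.49 -0.87] z [ 0.88 -0.44 -0.15]
g TCP [ 472.7 -303.9   26.9] y [ 0.1   0.51 -0.86] z [ 0.88 -0.44 -0.16]
fix 1 x [-0.279, 0.217, 0.01, -0.071, 0.026, 0.225]  target [ 472.7 -303.9   26.9]
```

Emit:
apply_moves(
  commands=[
    [[-0.28, 0, 0, 0, 0, 0.2], [0, 0.15, 0, 0, 0, 0], [0, 0, 0, 0, 0, 0]],
  ],
)

```text
clock: 2.27
eef_pos: [472.3, -308.1, 31.5]
tool_rot: [-1.739, 0.513, -2.121]
force: [-0.8, -0.4, -0.2]
width: 40.1
```

Run:
```python
from g1 import *
s=readout.read_state(); print(s['force'].round(1)); A=tool(s); show('now',A); show('g',g); rows(A,g,1,tag='fix')
```

```text
[-0.8 -0.4 -0.2]
now TCP [ 472.3 -308.1   31.5] y [ 0.11  0.5  -0.86] z [ 0.88 -0.44 -0.15]
g TCP [ 472.7 -303.9   26.9] y [ 0.1   0.51 -0.86] z [ 0.88 -0.44 -0.16]
fix 1 x [-0.027, 0.155, -0.02, -0.129, 0.022, 0.05]  target [ 472.7 -303.9   26.9]
```

Emit:
apply_moves(
  commands=[
    [[0, 0.15, 0, 0, 0, 0], [0, 0.05, 0, 0, 0, 0]],
  ],
)

```text
clock: 2.43
eef_pos: [473.7, -305.9, 25.4]
tool_rot: [-1.735, 0.511, -2.12]
force: [-0.4, 0.3, -0.3]
width: 39.8
```

Emit:
apply_moves(
  commands=[
    [[0, 0, 0, 0, 0, 0], [0, 0, 0, 0, 0, 0], [0, 0, 0, 0, 0, 0], [0, 0, 0, 0, 0, 0], [0, 0, 0, 0, 0, 0]],
  ],
  claw=0,
)

```text
clock: 2.85
eef_pos: [474.3, -305.4, 26.3]
tool_rot: [-1.735, 0.512, -2.119]
force: [-0.3, 0.4, 1.4]
width: 18.3
```

Run:
```python
from g1 import *
s=readout.read_state(); print(s['force'].round(1),s['width']); A=tool(s); show('now',A); 
np.save('A1.npy',A); G=np.linalg.inv(S0)@A; print('grip in scoop',(G@[0,-19,0,1])[:3].round(1)); rows(A,up(A,70),tag='up',mm=25); B=up(S1@G,60); rows(up(A,70),B,tag='roll')
```

```text
[-0.3  0.4  1.4] 18.295324746588072
now TCP [ 474.3 -305.4   26.3] y [ 0.11  0.5  -0.86] z [ 0.88 -0.45 -0.14]
grip in scoop [-67.4   1.6  40.3]
up 3 x [-0.286, -0.502, -0.083, 0.0, -0.0, -0.0]  target [ 474.3 -305.4   96.3]
roll 20 x [0.036, -0.017, 0.005, 0.123, -0.094, -0.903]  target [ 468.8 -327.4  113.7]
```

Emit:
apply_moves(
  commands=[
    [[-0.29, -0.5, -0.08, 0, 0, 0], [-0.29, -0.5, -0.08, 0, 0, 0], [-0.29, -0.5, -0.08, 0, 0, 0], [0, 0, 0, 0, 0, 0]],
  ],
)

```text
clock: 3.18
eef_pos: [471.9, -305.6, 94.5]
tool_rot: [-1.743, 0.508, -2.125]
force: [0.3, -0.8, -2.7]
width: 18.3
```

Emit:
apply_moves(
  commands=[
    [[0.04, -0.02, 0, 0.12, -0.09, -0.9], [0.04, -0.02, 0, 0.12, -0.09, -0.9], [0.04, -0.02, 0, 0.12, -0.09, -0.9], [0.04, -0.02, 0, 0.12, -0.09, -0.9], [0.04, -0.02, 0, 0.12, -0.09, -0.9], [0.04, -0.02, 0, 0.12, -0.09, -0.9], [0.04, -0.02, 0, 0.12, -0.09, -0.9], [0.04, -0.02, 0, 0.12, -0.09, -0.9]],
  ],
)

```text
clock: 3.85
eef_pos: [457.8, -328.0, 91.3]
tool_rot: [-1.628, -0.143, -1.999]
force: [0.1, -0.0, -3.3]
width: 17.9
```

Run:
```python
from g1 import *
s=readout.read_state(); print(s['force'].round(1),s['width'],s['qpos'].round(2)); A=tool(s); show('now',A); G=np.linalg.inv(S0)@np.load('A1.npy'); B=up(S1@G,60); rows(A,B,tag='roll')
```

```text
[ 0.1 -0.  -3.3] 17.939045840457144 [ 0.22  0.76  0.42  1.86 -0.24  0.62 -1.27]
now TCP [ 457.8 -328.    91.3] y [-0.11 -0.11 -0.99] z [ 0.9  -0.42 -0.06]
roll 12 x [0.018, -0.046, 0.021, 0.14, -0.099, -0.87]  target [ 468.8 -327.4  113.7]
```

Emit:
apply_moves(
  commands=[
    [[0.02, -0.05, 0.02, 0.14, -0.1, -0.87], [0.02, -0.05, 0.02, 0.14, -0.1, -0.87], [0.02, -0.05, 0.02, 0.14, -0.1, -0.87], [0.02, -0.05, 0.02, 0.14, -0.1, -0.87], [0.02, -0.05, 0.02, 0.14, -0.1, -0.87], [0.02, -0.05, 0.02, 0.14, -0.1, -0.87], [0.02, -0.05, 0.02, 0.14, -0.1, -0.87], [0.02, -0.05, 0.02, 0.14, -0.1, -0.87]],
  ],
)

```text
clock: 4.52
eef_pos: [464.8, -326.3, 105.3]
tool_rot: [-1.573, -0.775, -1.886]
force: [-1.2, -0.2, -3.0]
width: 18.2
```

Emit:
apply_moves(
  commands=[
    [[0.02, -0.05, 0.02, 0.14, -0.1, -0.87], [0.02, -0.05, 0.02, 0.14, -0.1, -0.87], [0.02, -0.05, 0.02, 0.14, -0.1, -0.87], [0, 0, 0, 0, 0, 0]],
  ],
)

```text
clock: 4.85
eef_pos: [471.1, -318.4, 103.6]
tool_rot: [-1.589, -1.016, -1.807]
force: [0.6, 0.9, -3.3]
width: 18.1
```

Run:
```python
from g1 import *
s=readout.read_state(); print(s['force'].round(1),s['width'],s['qpos'].round(2)); A=tool(s); show('now',A); G=np.linalg.inv(S0)@np.load('A1.npy'); B=up(S1@G,60); show('B',B); rows(A,B,tag='roll'); rows(A,S1@G,tag='toS1')
d=cam('top'); z=cv2.resize(d['image'][170:330,380:520],None,fx=3.5,fy=3.5,interpolation=cv2.INTER_CUBIC)
e=cam('side'); z2=cv2.resize(e['image'][280:440,340:480],None,fx=3.5,fy=3.5,interpolation=cv2.INTER_CUBIC); cv2.imwrite('pics/z4.png',cv2.resize(np.hstack([z,z2]),(800,457))[:,:,::-1])
```

```text
[ 0.6  0.9 -3.3] 18.06569934482644 [-0.58  1.3   1.04  1.96  0.    0.45 -1.78]
now TCP [ 471.1 -318.4  103.6] y [-0.22 -0.82 -0.53] z [ 0.97 -0.25 -0.01]
B TCP [ 468.8 -327.4  113.7] y [-0.23 -0.84 -0.5 ] z [ 0.96 -0.27  0.  ]
roll 1 x [0.339, 0.064, -0.001, -0.131, 0.263, -0.414]  target [ 468.8 -327.4  113.7]
toS1 2 x [-0.472, 0.423, 0.005, -0.065, 0.132, -0.207]  target [ 468.8 -327.4   53.7]
```

View pics/z4.png

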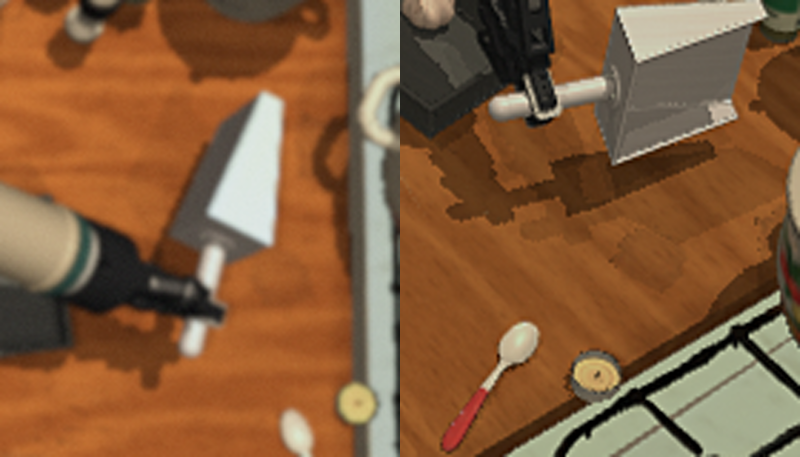

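The scoop is held with its pan upright on edge, open side facing right, and it hovers about 50 mm up. I lower it gently.

Emit:
apply_moves(
  commands=[
    [[-0.3, 0.28, 0, -0.05, 0.1, -0.15], [-0.3, 0.28, 0, -0.05, 0.1, -0.15], [-0.2, 0.2, 0, -0.05, 0.1, -0.15], [0, 0, 0, 0, 0, 0]],
  ],
)

```text
clock: 5.28
eef_pos: [468.3, -333.3, 66.0]
tool_rot: [-1.529, -1.039, -1.899]
force: [0.7, 0.6, -1.3]
width: 18.3
```

Run:
```python
from g1 import *
s=readout.read_state(); print(s['force'].round(1),s['width'],s['qpos'].round(2)); A=tool(s); show('now',A); G=np.linalg.inv(S0)@np.load('A1.npy'); B=S1@G; show('B',B); rows(A,B,tag='toS1')
print('scoop pose',(A@np.linalg.inv(G)).round(2))
```

```text
[ 0.7  0.6 -1.3] 18.299629931784715 [-0.55  1.39  1.02  1.93 -0.04  0.44 -1.84]
now TCP [ 468.3 -333.3   66. ] y [-0.24 -0.83 -0.51] z [ 0.96 -0.29  0.02]
B TCP [ 468.8 -327.4   53.7] y [-0.23 -0.84 -0.5 ] z [ 0.96 -0.27  0.  ]
toS1 1 x [-0.338, 0.032, -0.036, 0.087, -0.273, -0.147]  target [ 468.8 -327.4   53.7]
scoop pose [[ 8.9000e-01 -2.0000e-02 -4.6000e-01  5.5129e+02]
 [-4.6000e-01 -1.0000e-02 -8.9000e-01 -3.1295e+02]
 [ 1.0000e-02  1.0000e+00 -2.0000e-02  7.5640e+01]
 [ 0.0000e+00  0.0000e+00  0.0000e+00  1.0000e+00]]
```

Emit:
apply_moves(
  commands=[
    [[-0.12, 0, 0, 0, -0.15, -0.07], [-0.12, 0, 0, 0, -0.1, -0.07], [-0.07, 0.02, 0, 0, 0, 0], [0, 0, 0, 0, 0, 0]],
  ],
)

```text
clock: 5.62
eef_pos: [470.1, -330.2, 58.3]
tool_rot: [-1.557, -1.045, -1.87]
force: [-0.8, 0.1, -3.2]
width: 18.1
```

Run:
```python
from g1 import *
s=readout.read_state(); print(s['force'].round(1),s['torque'].round(2)); A=tool(s); show('now',A); G=np.linalg.inv(S0)@np.load('A1.npy'); rows(A,S1@G,tag='toS1')
print('scoop pose',(A@np.linalg.inv(G)).round(2).tolist())
```

```text
[-0.8  0.1 -3.2] [ 1.38 -0.12 -0.01]
now TCP [ 470.1 -330.2   58.3] y [-0.24 -0.83 -0.5 ] z [ 0.96 -0.28  0.01]
toS1 1 x [-0.127, 0.008, -0.05, 0.121, -0.104, -0.084]  target [ 468.8 -327.4   53.7]
scoop pose [[0.89, -0.0, -0.46, 553.08], [-0.46, -0.01, -0.89, -309.43], [0.0, 1.0, -0.01, 66.57], [0.0, 0.0, 0.0, 1.0]]
```

Emit:
apply_moves(
  commands=[
    [[-0.1, 0, 0, 0.05, -0.1, -0.08], [-0.06, 0.03, 0, 0, 0, 0], [-0.03, 0.02, 0, 0, 0, 0], [0, 0, 0, 0, 0, 0]],
  ],
)

```text
clock: 5.95
eef_pos: [470.1, -329.3, 54.2]
tool_rot: [-1.555, -1.054, -1.868]
force: [0.4, -0.6, 0.7]
width: 18.1
```

Emit:
apply_moves(
  commands=[
    [[-0.03, 0.02, 0, 0, 0, 0], [-0.03, 0.02, 0, 0, 0, 0], [0, 0, 0, 0, 0, 0]],
  ],
)

```text
clock: 6.2
eef_pos: [469.5, -330.0, 52.6]
tool_rot: [-1.552, -1.056, -1.873]
force: [-1.3, 0.8, 0.5]
width: 18.0
```

Run:
```python
from g1 import *
s=readout.read_state(); print(s['force'].round(1),s['torque'].round(2)); A=tool(s); show('now',A); G=np.linalg.inv(S0)@np.load('A1.npy'); rows(A,S1@G,tag='toS1')
print('scoop pose',(A@np.linalg.inv(G)).round(2).tolist())
```

```text
[-1.3  0.8  0.5] [ 0.63 -0.45 -0.06]
now TCP [ 469.5 -330.    52.6] y [-0.24 -0.84 -0.49] z [ 0.96 -0.28  0.01]
toS1 1 x [-0.004, -0.063, -0.035, 0.086, -0.117, 0.05]  target [ 468.8 -327.4   53.7]
scoop pose [[0.89, -0.0, -0.46, 552.52], [-0.46, 0.01, -0.89, -309.04], [0.01, 1.0, 0.0, 60.62], [0.0, 0.0, 0.0, 1.0]]
```

It's resting on its side (force has gone to zero and the computed height is 60.6). I release it and plan the regrip from the other side.

```bash
cat > g2.py <<'E'
from plan import *
import os
G1=np.linalg.inv(S_face(-26.5,(471,-312.5,41.4)))@np.load('A1.npy')
if not os.path.exists('A2.npy'): np.save('A2.npy',tool())
A2=np.load('A2.npy'); X=A2@np.linalg.inv(G1); yaw=np.degrees(np.arctan2(X[1,0],X[0,0]))
S1=S_side(yaw,(X@[-69,0,42.2,1])[:2])
def lean2(deg):
    h,l=hl(yaw)
    return min((grasp(r,0,1,17) for r in range(0,360,1)),key=lambda g:np.linalg.norm((S1@g)[:3,1]-np.r_[(np.sin(np.radians(deg))*l)[:2],-np.cos(np.radians(deg))]))
G2=lean2(52); g2=S1@G2
S2=S_flat(yaw,S1[:2,3]-69*hl(yaw)[0][:2],2); e2=S2@G2
E
python3 - <<'E'
from g2 import *
print(yaw); A=tool(); show('now',A); show('g2',g2); show('end',e2)
b=back(A,95); rows(A,b,tag='out',mm=25); rows(b,back(g2,95),tag='over'); rows(back(g2,95),g2,tag='in',mm=25); rows(up(g2,70),up(e2,60),tag='roll2')
E
```

```text
-27.165145349108418
now TCP [ 469.5 -330.    52.6] y [-0.24 -0.84 -0.49] z [ 0.96 -0.28  0.01]
g2 TCP [ 475.8 -302.3   49.5] y [ 0.23  0.75 -0.62] z [ 0.96 -0.3  -0.  ]
end TCP [ 484.3 -285.8   31. ] y [-0.4  -0.49 -0.78] z [ 0.88 -0.45 -0.17]
out 4 x [0.0, -0.594, -0.0, 0.0, 0.0, -0.0]  target [ 492.4 -250.6   99.4]
over 24 x [0.159, 0.008, -0.001, -0.006, 0.008, 0.938]  target [ 453.7 -373.8  108. ]
in 4 x [-0.0, 0.594, 0.0, 0.0, 0.0, -0.0]  target [ 475.8 -302.3   49.5]
roll2 19 x [-0.019, 0.045, 0.008, -0.101, 0.129, -0.933]  target [ 484.3 -285.8   91. ]
```

Emit:
apply_moves(
  commands=[
    [[0, 0, 0, 0, 0, 0], [0, 0, 0, 0, 0, 0], [0, 0, 0, 0, 0, 0]],
  ],
  claw=42,
)

```text
clock: 6.45
eef_pos: [471.0, -329.6, 51.8]
tool_rot: [-1.554, -1.055, -1.867]
force: [-0.3, 0.0, 0.1]
width: 42.0
```

Emit:
apply_moves(
  commands=[
    [[0, -0.3, 0, 0, 0, 0], [0, -0.6, 0, 0, 0, 0], [0, -0.7, 0, 0, 0, 0], [0, -0.7, 0, 0, 0, 0]],
  ],
)

```text
clock: 6.78
eef_pos: [489.3, -252.6, 97.5]
tool_rot: [-1.567, -1.058, -1.864]
force: [0.7, -0.1, 0.2]
width: 41.8
```

Run:
```python
from g2 import *
A=tool(); show('now',A); rows(A,back(g2,95),tag='over'); print(readout.read_state()['qpos'].round(2))
```

```text
now TCP [ 489.3 -252.6   97.5] y [-0.25 -0.84 -0.49] z [ 0.96 -0.29  0.  ]
over 24 x [0.156, 0.005, 0.001, -0.001, 0.006, 0.939]  target [ 453.7 -373.8  108. ]
[-0.69  1.35  1.04  1.88 -0.04  0.64 -1.86]
```

Emit:
apply_moves(
  commands=[
    [[0.16, 0, 0, 0, 0, 0.94], [0.16, 0, 0, 0, 0, 0.94], [0.16, 0, 0, 0, 0, 0.94], [0.16, 0, 0, 0, 0, 0.94], [0.16, 0, 0, 0, 0, 0.94], [0.16, 0, 0, 0, 0, 0.94], [0.16, 0, 0, 0, 0, 0.94], [0.16, 0, 0, 0, 0, 0.94]],
  ],
)

```text
clock: 7.45
eef_pos: [495.1, -268.2, 134.1]
tool_rot: [-1.567, -0.374, -1.816]
force: [0.3, -0.7, -1.4]
width: 41.8
```

Emit:
apply_moves(
  commands=[
    [[0.16, 0, 0, 0, 0, 0.94], [0.16, 0, 0, 0, 0, 0.94], [0.16, 0, 0, 0, 0, 0.94], [0.16, 0, 0, 0, 0, 0.94], [0.16, 0, 0, 0, 0, 0.94], [0.16, 0, 0, 0, 0, 0.94], [0.16, 0, 0, 0, 0, 0.94], [0.16, 0, 0, 0, 0, 0.94]],
  ],
)

```text
clock: 8.12
eef_pos: [487.2, -316.6, 152.9]
tool_rot: [-1.545, 0.313, -1.794]
force: [0.1, 0.4, -1.4]
width: 41.9
```

Run:
```python
from g2 import *
s=readout.read_state(); A=tool(s); show('now',A); rows(A,back(g2,95),tag='over'); print(s['qpos'].round(2),s['force'].round(1))
```

```text
now TCP [ 487.2 -316.6  152.9] y [ 0.09  0.29 -0.95] z [ 0.97 -0.23  0.02]
over 8 x [0.247, 0.009, -0.057, 0.028, 0.103, 0.85]  target [ 453.7 -373.8  108. ]
[ 0.63  0.7   0.12  1.7  -0.46  0.93 -0.77] [ 0.1  0.4 -1.4]
```

Emit:
apply_moves(
  commands=[
    [[0.25, 0, -0.06, 0, 0.1, 0.85], [0.25, 0, -0.06, 0, 0.1, 0.85], [0.25, 0, -0.06, 0, 0.1, 0.85], [0.25, 0, -0.06, 0, 0.1, 0.85], [0.25, 0, -0.06, 0, 0.1, 0.85], [0.25, 0, -0.06, 0, 0.1, 0.85], [0.2, 0, -0.06, 0, 0.1, 0.8], [0, 0, 0, 0, 0, 0]],
  ],
)

```text
clock: 8.78
eef_pos: [451.6, -377.3, 120.2]
tool_rot: [-1.581, 0.847, -1.862]
force: [-1.2, -0.4, -1.2]
width: 42.1
```

Run:
```python
from g2 import *
s=readout.read_state(); A=tool(s); show('now',A); rows(A,back(g2,95),tag='over');rows(A,back(g2,35),tag='part'); rows(A,g2,tag='in',mm=25); print(s['qpos'].round(2),s['force'].round(1))
```

```text
now TCP [ 451.6 -377.3  120.2] y [ 0.21  0.72 -0.66] z [ 0.96 -0.28 -0.01]
over 1 x [0.162, 0.275, 0.027, 0.189, 0.061, 0.689]  target [ 453.7 -373.8  108. ]
part 2 x [0.049, 0.886, 0.022, 0.095, 0.031, 0.345]  target [ 467.7 -328.6   71.1]
in 5 x [0.017, 0.529, 0.01, 0.038, 0.012, 0.138]  target [ 475.8 -302.3   49.5]
[ 1.    1.01 -0.02  1.38 -0.6   1.41 -0.57] [-1.2 -0.4 -1.2]
```

Emit:
apply_moves(
  commands=[
    [[0.1, 0.5, 0.02, 0.1, 0.03, 0.35], [0.05, 0.5, 0.02, 0.1, 0.03, 0.35], [0, 0.4, 0, 0, 0, 0], [0, 0.1, 0, 0, 0, 0], [0, 0, 0, 0, 0, 0]],
  ],
)

```text
clock: 9.2
eef_pos: [466.9, -333.6, 76.7]
tool_rot: [-1.568, 0.907, -1.866]
force: [-0.6, 0.4, 0.1]
width: 41.9
```

Run:
```python
from g2 import *
s=readout.read_state(); A=tool(s); show('now',A); rows(A,back(g2,30),tag='part'); rows(A,g2,tag='in',mm=20); print(s['force'].round(1))
```

```text
now TCP [ 466.9 -333.6   76.7] y [ 0.23  0.75 -0.62] z [ 0.96 -0.29  0.  ]
part 1 x [0.033, 0.309, -0.017, 0.014, 0.035, 0.009]  target [ 468.8 -324.9   68. ]
in 3 x [0.011, 0.353, -0.006, 0.005, 0.012, 0.003]  target [ 475.8 -302.3   49.5]
[-0.6  0.4  0.1]
```

Emit:
apply_moves(
  commands=[
    [[0.01, 0.35, 0, 0, 0, 0], [0.01, 0.35, 0, 0, 0, 0], [0.01, 0.3, 0, 0, 0, 0], [0, 0.05, 0, 0, 0, 0], [0, 0, 0, 0, 0, 0]],
  ],
)

```text
clock: 9.62
eef_pos: [480.3, -300.4, 53.6]
tool_rot: [-1.557, 0.901, -1.851]
force: [0.3, 0.0, -0.7]
width: 41.7
```

Run:
```python
from g2 import *
s=readout.read_state(); A=tool(s); show('now',A); rows(A,g2,tag='in',mm=20); print(s['force'].round(1))
```

```text
now TCP [ 480.3 -300.4   53.6] y [ 0.23  0.75 -0.62] z [ 0.96 -0.29  0.01]
in 1 x [0.127, 0.003, -0.095, 0.026, 0.143, 0.07]  target [ 475.8 -302.3   49.5]
[ 0.3  0.  -0.7]
```

Emit:
apply_moves(
  commands=[
    [[0.13, 0, -0.08, 0, 0.14, 0], [0, 0, 0, 0, 0, 0]],
  ],
)

```text
clock: 9.78
eef_pos: [476.6, -303.5, 50.3]
tool_rot: [-1.571, 0.899, -1.869]
force: [-0.8, -0.5, -1.4]
width: 41.6
```

Emit:
apply_moves(
  commands=[
    [[0, 0, 0, 0, 0, 0], [0, 0, 0, 0, 0, 0], [0, 0, 0, 0, 0, 0], [0, 0, 0, 0, 0, 0], [0, 0, 0, 0, 0, 0]],
  ],
  claw=0,
)

```text
clock: 10.2
eef_pos: [476.2, -306.1, 51.0]
tool_rot: [-1.568, 0.897, -1.869]
force: [0.3, 0.7, -0.7]
width: 18.3
```

Run:
```python
from g2 import *
s=readout.read_state(); A=tool(s); show('now',A); np.save('A3.npy',A); G=np.linalg.inv(S1)@A; print((G@[0,-19,0,1])[:3].round(1)); print(s['force'].round(1),s['width'])
E=S2@G; rows(A,up(A,80),tag='up',mm=25); rows(up(A,80),up(E,50),tag='roll')
```

```text
now TCP [ 476.2 -306.1   51. ] y [ 0.23  0.75 -0.62] z [ 0.96 -0.3   0.  ]
[-66.7   2.8  46.9]
[ 0.3  0.7 -0.7] 18.309336977376393
up 4 x [-0.391, -0.312, 0.001, 0.0, -0.0, -0.0]  target [ 476.2 -306.1  131. ]
roll 19 x [-0.022, 0.072, 0.012, -0.104, 0.128, -0.933]  target [ 486.8 -285.5   84.3]
```

Emit:
apply_moves(
  commands=[
    [[-0.39, -0.31, 0, 0, 0, 0], [-0.39, -0.31, 0, 0, 0, 0], [-0.39, -0.31, 0, 0, 0, 0], [-0.35, -0.3, 0, 0, 0, 0]],
  ],
)

```text
clock: 10.53
eef_pos: [472.3, -306.2, 124.7]
tool_rot: [-1.588, 0.896, -1.887]
force: [0.4, -0.8, -2.0]
width: 17.9
```

Emit:
apply_moves(
  commands=[
    [[-0.02, 0.06, 0, -0.1, 0.13, -0.93], [-0.02, 0.06, 0, -0.1, 0.13, -0.93], [-0.02, 0.06, 0, -0.1, 0.13, -0.93], [-0.02, 0.06, 0, -0.1, 0.13, -0.93], [-0.02, 0.06, 0, -0.1, 0.13, -0.93], [-0.02, 0.06, 0, -0.1, 0.13, -0.93], [-0.02, 0.06, 0, -0.1, 0.13, -0.93], [-0.02, 0.06, 0, -0.1, 0.13, -0.93]],
  ],
)

```text
clock: 11.2
eef_pos: [470.2, -302.9, 112.1]
tool_rot: [-1.692, 0.204, -1.962]
force: [0.2, -0.5, -2.5]
width: 18.1
```

Run:
```python
from g2 import *
s=readout.read_state(); A=tool(s); show('now',A); G=np.linalg.inv(S1)@np.load('A3.npy');E=S2@G; rows(A,up(E,50),tag='roll'); print(s['force'].round(1),s['width'],s['qpos'].round(2))
```

```text
now TCP [ 470.2 -302.9  112.1] y [-0.04  0.23 -0.97] z [ 0.93 -0.36 -0.12]
roll 11 x [-0.064, 0.05, 0.029, -0.084, 0.096, -0.898]  target [ 486.8 -285.5   84.3]
[ 0.2 -0.5 -2.5] 18.07110038393635 [ 0.49  0.75  0.23  1.73 -0.41  0.9  -0.98]
```

Emit:
apply_moves(
  commands=[
    [[-0.06, 0.04, 0.03, -0.08, 0.1, -0.9], [-0.06, 0.04, 0.03, -0.08, 0.1, -0.9], [-0.06, 0.04, 0.03, -0.08, 0.1, -0.9], [-0.06, 0.04, 0.03, -0.08, 0.1, -0.9], [-0.06, 0.04, 0.03, -0.08, 0.1, -0.9], [-0.06, 0.04, 0.03, -0.08, 0.1, -0.9], [-0.06, 0.04, 0.03, -0.08, 0.1, -0.9]],
  ],
)

```text
clock: 11.78
eef_pos: [482.6, -288.0, 101.6]
tool_rot: [-1.742, -0.371, -1.945]
force: [-0.7, -0.3, -3.6]
width: 18.2
```

Emit:
apply_moves(
  commands=[
    [[-0.06, 0.04, 0.03, -0.08, 0.1, -0.9], [-0.06, 0.04, 0.03, -0.08, 0.1, -0.9], [-0.06, 0.04, 0.03, -0.08, 0.1, -0.8], [0, 0, 0, 0, 0, 0]],
  ],
)

```text
clock: 12.12
eef_pos: [490.3, -275.9, 89.0]
tool_rot: [-1.777, -0.606, -1.913]
force: [0.2, 1.2, -3.7]
width: 17.6
```

Run:
```python
from g2 import *
s=readout.read_state(); A=tool(s); show('now',A); G=np.linalg.inv(S1)@np.load('A3.npy');E=S2@G; rows(A,up(E,40),tag='roll');rows(A,up(E,8),tag='down',mm=20); print(s['force'].round(1),s['width'],s['qpos'].round(2)); print((A@np.linalg.inv(G)).round(2).tolist())
```

```text
now TCP [ 490.3 -275.9   89. ] y [-0.38 -0.46 -0.8 ] z [ 0.88 -0.44 -0.17]
roll 1 x [0.0, 0.44, 0.088, -0.125, 0.071, -0.626]  target [ 486.8 -285.5   74.3]
down 3 x [-0.159, 0.358, 0.075, -0.042, 0.024, -0.209]  target [ 486.8 -285.5   42.3]
[ 0.2  1.2 -3.7] 17.644018894836666 [-0.27  1.02  0.73  1.72 -0.05  0.85 -1.67]
[[0.89, 0.45, -0.03, 557.09], [-0.45, 0.89, -0.05, -297.81], [0.0, 0.06, 1.0, 57.62], [0.0, 0.0, 0.0, 1.0]]
```

Emit:
apply_moves(
  commands=[
    [[-0.1, 0.36, 0.07, -0.04, 0.02, -0.3], [-0.16, 0.36, 0.07, -0.04, 0.02, -0.2], [-0.16, 0.3, 0.07, -0.04, 0.02, -0.1], [-0.05, 0.05, 0, 0, 0, 0], [0, 0, 0, 0, 0, 0]],
  ],
)

```text
clock: 12.53
eef_pos: [486.2, -283.7, 39.6]
tool_rot: [-1.794, -0.65, -1.903]
force: [0.2, 0.0, -2.4]
width: 17.9
```

Run:
```python
from g2 import *
s=readout.read_state(); A=tool(s); show('now',A); G=np.linalg.inv(S1)@np.load('A3.npy');E=S2@G; rows(A,E,tag='down',mm=20); print(s['force'].round(1),s['torque'].round(2)); print((A@np.linalg.inv(G)).round(2).tolist())
```

```text
now TCP [ 486.2 -283.7   39.6] y [-0.4  -0.49 -0.78] z [ 0.88 -0.44 -0.18]
down 1 x [-0.052, 0.12, 0.055, 0.003, 0.052, -0.121]  target [ 486.8 -285.5   34.3]
[ 0.2  0.  -2.4] [ 0.8  -0.4   0.01]
[[0.89, 0.46, -0.0, 552.09], [-0.46, 0.89, -0.01, -306.83], [-0.0, 0.01, 1.0, 7.27], [0.0, 0.0, 0.0, 1.0]]
```

Level to within a degree and about 7 mm up. I lower it to contact.

Emit:
apply_moves(
  commands=[
    [[-0.04, 0.1, 0, 0, 0, -0.1], [-0.02, 0.04, 0, 0, 0, 0], [-0.02, 0.04, 0, 0, 0, 0], [0, 0, 0, 0, 0, 0]],
  ],
)

```text
clock: 12.87
eef_pos: [484.1, -286.9, 34.7]
tool_rot: [-1.79, -0.655, -1.909]
force: [-0.6, 0.3, -1.6]
width: 18.1
```

Emit:
apply_moves(
  commands=[
    [[0, 0.02, 0, 0, 0, 0], [0, 0, 0, 0, 0, 0]],
  ],
)

```text
clock: 13.03
eef_pos: [484.2, -287.7, 35.1]
tool_rot: [-1.788, -0.655, -1.91]
force: [0.8, 0.3, -1.0]
width: 18.1
```

Run:
```python
from g2 import *
s=readout.read_state(); A=tool(s); np.save('A4.npy',A); show('now',A); G=np.linalg.inv(S1)@np.load('A3.npy'); print(s['force'].round(1),s['torque'].round(2)); X=A@np.linalg.inv(G);print(X.round(2).tolist())
```

```text
now TCP [ 484.2 -287.7   35.1] y [-0.4  -0.49 -0.77] z [ 0.88 -0.45 -0.17]
[ 0.8  0.3 -1. ] [ 0.8  -0.34 -0.01]
[[0.89, 0.46, -0.01, 550.11], [-0.46, 0.89, -0.0, -311.28], [0.0, 0.01, 1.0, 3.13], [0.0, 0.0, 0.0, 1.0]]
```

Emit:
apply_moves(
  commands=[
    [[0, 0.03, 0, 0, 0, 0], [0, 0, 0, 0, 0, 0], [0, 0, 0, 0, 0, 0], [0, 0, 0, 0, 0, 0]],
  ],
  claw=40,
)

```text
clock: 13.37
eef_pos: [484.4, -289.6, 36.0]
tool_rot: [-1.784, -0.656, -1.913]
force: [-0.6, -0.1, 0.4]
width: 40.0
```

Emit:
apply_moves(
  commands=[
    [[0, -0.3, 0, 0, 0, 0], [0, -0.6, 0, 0, 0, 0], [0, -0.8, 0, 0, 0, 0], [0, -0.8, 0, 0, 0, 0], [0, -0.8, 0, 0, 0, 0]],
  ],
)

```text
clock: 13.78
eef_pos: [531.0, -226.3, 138.6]
tool_rot: [-1.8, -0.663, -1.915]
force: [1.0, 0.4, -0.3]
width: 40.0
```

Run:
```python
from g2 import *
s=readout.read_state(); A=tool(s); show('now',A); print(s['force'].round(1),s['qpos'].round(2))
d=cam('top'); save(d,'t5.png'); z=cv2.resize(d['image'][190:310,400:510],None,fx=5,fy=5,interpolation=cv2.INTER_CUBIC);cv2.imwrite('pics/z5.png',z[:,:,::-1])
G=np.linalg.inv(S1)@np.load('A3.npy'); X=np.load('A4.npy')@np.linalg.inv(G)
for q in((122,60,0),(122,-60,0),(0,60,62),(0,-60,62),(0,60,0),(-108,0,49),(0,0,30)):
    p=(X@np.r_[q,1])[:3]; p[2]=q[2]; print(q,p.round(0),((proj(d,p)-[400,190])*5).round(0))
```

```text
now TCP [ 531.  -226.3  138.6] y [-0.42 -0.49 -0.77] z [ 0.87 -0.46 -0.18]
[ 1.   0.4 -0.3] [-0.36  1.02  0.78  1.57 -0.03  1.08 -1.74]
(122, 60, 0) [ 686. -314.    0.] [215.  77.]
(122, -60, 0) [ 631. -420.    0.] [406. 181.]
(0, 60, 62) [ 577. -258.   62.] [138. 252.]
(0, -60, 62) [ 522. -365.   62.] [339. 362.]
(0, 60, 0) [ 578. -258.    0.] [114. 267.]
(-108, 0, 49) [ 454. -262.   49.] [139. 487.]
(0, 0, 30) [ 550. -311.   30.] [224. 314.]
```

View pics/z5.png

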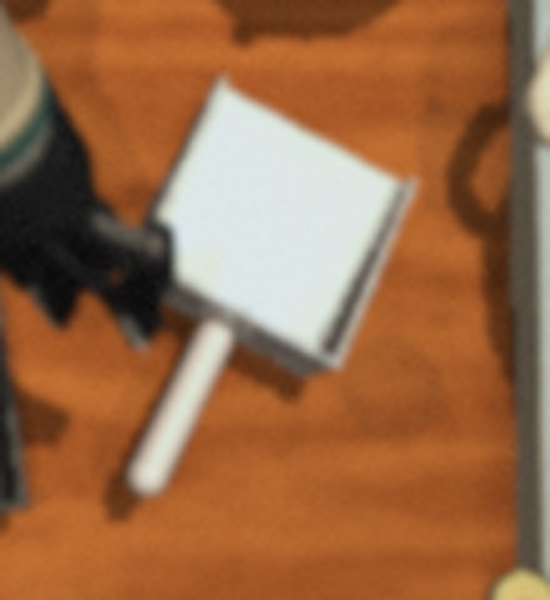

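The scoop is now right way up. Its front corners are at zoom px (222,77) and (416,182), and the handle end is at (148,485), about 3 mm right of my prediction. I correct the pose (origin (549.5,-314), yaw -27.2°) and plan the scooping grasp with the gripper leaning back.

```bash
cat > g3.py <<'E'
from plan import *
S3=S_flat(-27.2,np.array([549.5,-314])-69*hl(-27.2)[0][:2]); G3=grasp(0,40,1,19); g3=S3@G3
# scoop axes for tin: u along tin +x, v across
tc=np.array([491,-49.]); ang=98.65; u,_=hl(ang)
def in_tin(d,pitch,lift=0,lat=0,yaw=0):
    """scoop pose with lip d mm from inner -x wall, lip height 3+lift, lat>0 to tin's +y (left of u)"""
    l=hl(ang)[1]; p=np.r_[tc,3+lift]+u*(d-140)+l*lat
    return scoop_up(ang+yaw,lip=p,pitch=pitch)
E
python3 - <<'E'
from g3 import *
A=tool(); show('now',A); show('g3',g3); show('G y',G3)
pre=back(g3,80); rows(A,pre,tag='pre'); rows(pre,g3,tag='in',mm=20)
for d,p in((55,38),(120,12),(200,4),(275,0)): show((d,p),in_tin(d,p,2)@G3)
E
```

```text
now TCP [ 537.5 -223.8  142.5] y [-0.4  -0.49 -0.77] z [ 0.87 -0.45 -0.17]
g3 TCP [ 496.6 -286.8   25.7] y [ 0.45 -0.23 -0.87] z [ 0.77 -0.4   0.5 ]
G y TCP [-59.5   0.   25.7] y [ 0.5   0.   -0.87] z [0.87 0.   0.5 ]
pre 12 x [0.113, 0.136, -0.127, 0.64, 0.219, 0.615]  target [ 461.  -268.5   95. ]
in 4 x [0.0, 0.5, 0.0, 0.0, 0.0, 0.0]  target [ 496.6 -286.8   25.7]
(55, 38) TCP [ 522.9 -258.8  137. ] y [ 0.02 -0.14 -0.99] z [-0.15  0.98 -0.14]
(120, 12) TCP [ 519.9 -239.    67.9] y [-0.05  0.31 -0.95] z [-0.14  0.94  0.31]
(200, 4) TCP [ 508.9 -166.9   43.3] y [-0.07  0.43 -0.9 ] z [-0.14  0.89  0.44]
(275, 0) TCP [498.  -95.   30.7] y [-0.08  0.49 -0.87] z [-0.13  0.86  0.5 ]
```

Emit:
apply_moves(
  commands=[
    [[0.11, 0.1, -0.13, 0.64, 0.22, 0.62], [0.11, 0.1, -0.13, 0.64, 0.22, 0.62], [0.11, 0.1, -0.13, 0.64, 0.22, 0.62], [0.11, 0.1, -0.13, 0.64, 0.22, 0.62], [0.11, 0.1, -0.13, 0.64, 0.22, 0.62], [0.11, 0.1, -0.13, 0.64, 0.22, 0.62], [0.11, 0.1, -0.13, 0.64, 0.22, 0.62], [0.11, 0.1, -0.13, 0.64, 0.22, 0.62]],
  ],
  claw=60,
)

```text
clock: 14.5
eef_pos: [493.8, -239.2, 131.8]
tool_rot: [-1.309, -0.252, -2.044]
force: [-1.5, 0.4, -0.5]
width: 59.9
```

Run:
```python
from g3 import *
A=tool(); show('now',A); rows(A,back(g3,60),tag='pre')
```

```text
now TCP [ 493.8 -239.2  131.8] y [ 0.12 -0.33 -0.94] z [ 0.89 -0.38  0.25]
pre 5 x [0.163, 0.27, -0.134, 0.597, 0.224, 0.534]  target [ 469.9 -273.1   77.7]
```

Emit:
apply_moves(
  commands=[
    [[0.16, 0.2, -0.13, 0.6, 0.22, 0.53], [0.16, 0.25, -0.13, 0.6, 0.22, 0.53], [0.16, 0.27, -0.13, 0.6, 0.22, 0.53], [0.16, 0.27, -0.13, 0.6, 0.22, 0.53], [0.1, 0.1, -0.1, 0.4, 0.2, 0.4], [0, 0, 0, 0, 0, 0]],
  ],
)

```text
clock: 15.0
eef_pos: [498.0, -258.0, 143.5]
tool_rot: [-1.241, -0.09, -2.046]
force: [-0.6, -0.7, -0.2]
width: 60.1
```

Run:
```python
from g3 import *
A=tool(); show('now',A); rows(A,back(g3,60),tag='pre'); rows(A,g3,tag='in',mm=18)
```

```text
now TCP [ 498.  -258.   143.5] y [ 0.25 -0.22 -0.94] z [ 0.85 -0.41  0.32]
pre 3 x [0.186, 0.46, -0.355, 0.741, 0.139, 0.313]  target [ 469.9 -273.1   77.7]
in 7 x [0.072, 0.407, -0.132, 0.318, 0.06, 0.134]  target [ 496.6 -286.8   25.7]
```

Run:
```python
from h import *
print(readout.read_state()['qpos'].round(3))
```

```text
[-0.043  0.604  0.58   2.176 -1.099  0.233 -0.58 ]
```

Emit:
apply_moves(
  commands=[
    [[0.19, 0.46, -0.36, 0.74, 0.14, 0.31], [0.19, 0.46, -0.36, 0.74, 0.14, 0.31], [0.15, 0.3, -0.3, 0.5, 0.14, 0.31], [0, 0, 0, 0, 0, 0]],
  ],
)

```text
clock: 15.33
eef_pos: [502.4, -286.2, 158.2]
tool_rot: [-1.206, 0.003, -2.05]
force: [-0.2, -0.9, 0.4]
width: 59.9
```

Run:
```python
from g3 import *
print(readout.read_state()['qpos'].round(3))
A=tool(); show('now',A); rows(A,back(g3,60),tag='pre'); rows(A,g3,tag='in',mm=18)
```

```text
[ 0.201  0.545  0.387  2.15  -1.099  0.233 -0.502]
now TCP [ 502.4 -286.2  158.2] y [ 0.32 -0.16 -0.93] z [ 0.83 -0.43  0.36]
pre 3 x [0.029, 0.495, -0.539, 0.607, -0.019, -0.005]  target [ 469.9 -273.1   77.7]
in 8 x [0.011, 0.369, -0.188, 0.228, -0.007, -0.002]  target [ 496.6 -286.8   25.7]
```

Joints 6 and 5 are at their limits: a 30° outward lean lines the tool up with the forearm. I switch to a nearly vertical grasp.

```bash
sed -i 's/grasp(0,40,1,19)/grasp(0,12,1,19)/' g3.py
python3 - <<'E'
from g3 import *
A=tool(); show('now',A); show('g3',g3); rows(A,up(g3,90),tag='pre'); rows(up(g3,90),g3,tag='in',mm=18)
E
```

```text
now TCP [ 502.4 -286.2  158.2] y [ 0.32 -0.16 -0.93] z [ 0.83 -0.43  0.36]
g3 TCP [ 488.7 -282.8   23.2] y [ 0.03 -0.02 -1.  ] z [ 0.89 -0.46  0.04]
pre 4 x [0.021, 0.253, -0.151, -0.945, -0.013, -0.007]  target [ 488.7 -282.8  113.2]
in 6 x [0.0, 0.375, -0.013, 0.0, 0.0, 0.0]  target [ 488.7 -282.8   23.2]
```

Emit:
apply_moves(
  commands=[
    [[0.02, 0.2, -0.15, -0.95, 0, 0], [0.02, 0.25, -0.15, -0.95, 0, 0], [0.02, 0.25, -0.15, -0.95, 0, 0], [0.02, 0.25, -0.15, -0.95, 0, 0], [0, 0, 0, 0, 0, 0]],
  ],
)

```text
clock: 15.75
eef_pos: [486.2, -273.7, 112.3]
tool_rot: [-1.561, 0.002, -2.047]
force: [0.7, 0.4, 0.5]
width: 60.0
```

Run:
```python
from g3 import *
print(readout.read_state()['qpos'].round(3))
A=tool(); show('now',A); rows(A,up(g3,40),tag='pre'); rows(A,g3,tag='in',mm=18)
```

```text
[ 0.021  0.778  0.723  1.907 -0.762  0.744 -0.857]
now TCP [ 486.2 -273.7  112.3] y [ 0.01 -0.   -1.  ] z [ 0.89 -0.46  0.01]
pre 2 x [0.087, 0.615, 0.07, 0.148, -0.007, -0.012]  target [ 488.7 -282.8   63.2]
in 5 x [0.035, 0.446, 0.023, 0.059, -0.003, -0.005]  target [ 488.7 -282.8   23.2]
```

Emit:
apply_moves(
  commands=[
    [[0.07, 0.4, 0.03, 0.1, 0, 0], [0.07, 0.45, 0.03, 0.1, 0, 0], [0.05, 0.45, 0.03, 0.1, 0, 0], [0.02, 0.45, 0.02, 0, 0, 0], [0, 0.4, 0, 0, 0, 0], [0, 0, 0, 0, 0, 0]],
  ],
)

```text
clock: 16.25
eef_pos: [490.3, -278.1, 22.6]
tool_rot: [-1.528, -0.009, -2.036]
force: [0.2, 0.2, 0.1]
width: 60.0
```

Run:
```python
from g3 import *
A=tool(); show('now',A); rows(A,g3,tag='in',mm=18); print(readout.read_state()['force'].round(1))
```

```text
now TCP [ 490.3 -278.1   22.6] y [ 0.03 -0.03 -1.  ] z [ 0.89 -0.45  0.04]
in 1 x [0.121, -0.013, 0.019, -0.086, 0.11, 0.095]  target [ 488.7 -282.8   23.2]
[0.2 0.2 0.1]
```

Emit:
apply_moves(
  commands=[
    [[0.12, 0, 0, 0, 0.1, 0.1], [0, 0, 0, 0, 0, 0]],
  ],
)

```text
clock: 16.42
eef_pos: [487.5, -280.9, 23.1]
tool_rot: [-1.528, -0.0, -2.043]
force: [-0.7, 0.5, 0.3]
width: 59.9
```

Emit:
apply_moves(
  commands=[
    [[0, 0, 0, 0, 0, 0], [0, 0, 0, 0, 0, 0], [0, 0, 0, 0, 0, 0], [0, 0, 0, 0, 0, 0], [0, 0, 0, 0, 0, 0], [0, 0, 0, 0, 0, 0]],
  ],
  claw=0,
)

```text
clock: 16.92
eef_pos: [488.8, -281.7, 27.3]
tool_rot: [-1.522, -0.001, -2.044]
force: [-0.1, -0.1, -0.9]
width: 18.7
```

```bash
cat >> g3.py <<'E'
import os
if os.path.exists('A5.npy'):
    G=np.linalg.inv(S3)@np.load('A5.npy')
    # handle is centred between the pads: take out sideways error
E
python3 - <<'E'
from g3 import *
s=readout.read_state(); A=tool(s); show('now',A); np.save('A5.npy',A); G=np.linalg.inv(S3)@A; print((G@[0,-19,0,1])[:3].round(1),s['force'].round(1),s['width'])
print(G.round(3).tolist())
a=up(A,100); rows(A,a,tag='up',mm=30); B=in_tin(55,38,60)@G; show('B',B); rows(a,B,tag='toB')
E
```

```text
now TCP [ 488.8 -281.7   27.3] y [ 0.04 -0.02 -1.  ] z [ 0.89 -0.45  0.05]
[-69.7   1.   46.2] [-0.1 -0.1 -0.9] 18.711830369268547
[[0.002, 0.049, 0.999, -68.778], [-1.0, -0.001, 0.002, 0.947], [0.001, -0.999, 0.049, 27.256], [0.0, 0.0, 0.0, 1.0]]
up 4 x [0.001, -0.624, 0.03, 0.0, 0.0, -0.0]  target [ 488.8 -281.7  127.3]
B TCP [ 522.9 -265.2  201.9] y [ 0.09 -0.57 -0.82] z [-0.12  0.81 -0.58]
toB 27 x [0.026, -0.077, 0.024, -0.156, -0.905, -0.263]  target [ 522.9 -265.2  201.9]
```

Emit:
apply_moves(
  commands=[
    [[0, -0.5, 0.03, 0, 0, 0], [0, -0.63, 0.03, 0, 0, 0], [0, -0.63, 0.03, 0, 0, 0], [0, -0.63, 0.03, 0, 0, 0]],
  ],
)

```text
clock: 17.25
eef_pos: [484.3, -278.0, 119.8]
tool_rot: [-1.538, 0.0, -2.044]
force: [0.9, 0.3, -1.7]
width: 17.9
```

Emit:
apply_moves(
  commands=[
    [[0.03, -0.08, 0.02, -0.16, -0.9, -0.26], [0.03, -0.08, 0.02, -0.16, -0.9, -0.26], [0.03, -0.08, 0.02, -0.16, -0.9, -0.26], [0.03, -0.08, 0.02, -0.16, -0.9, -0.26], [0.03, -0.08, 0.02, -0.16, -0.9, -0.26], [0.03, -0.08, 0.02, -0.16, -0.9, -0.26], [0.03, -0.08, 0.02, -0.16, -0.9, -0.26], [0.03, -0.08, 0.02, -0.16, -0.9, -0.26]],
  ],
)

```text
clock: 17.92
eef_pos: [488.4, -288.1, 151.3]
tool_rot: [-1.713, -0.159, -1.381]
force: [0.8, -0.1, -2.4]
width: 18.3
```

Run:
```python
from g3 import *
s=readout.read_state(); A=tool(s); show('now',A); B=in_tin(55,38,60)@G; rows(A,B,tag='toB'); print(s['qpos'].round(2),s['force'].round(1),s['width']); print((A@np.linalg.inv(G)@[122,0,0,1]).round(0))
```

```text
now TCP [ 488.4 -288.1  151.3] y [-0.11 -0.18 -0.98] z [ 0.98  0.16 -0.14]
toB 19 x [0.034, -0.079, 0.028, -0.153, -0.889, -0.271]  target [ 522.9 -265.2  201.9]
[-0.1   0.76  0.75  1.84 -0.41  0.76 -0.58] [ 0.8 -0.1 -2.4] 18.344641865179998
[ 669. -265.   89.    1.]
```

Emit:
apply_moves(
  commands=[
    [[0.03, -0.08, 0.03, -0.15, -0.89, -0.27], [0.03, -0.08, 0.03, -0.15, -0.89, -0.27], [0.03, -0.08, 0.03, -0.15, -0.89, -0.27], [0.03, -0.08, 0.03, -0.15, -0.89, -0.27], [0.03, -0.08, 0.03, -0.15, -0.89, -0.27], [0.03, -0.08, 0.03, -0.15, -0.89, -0.27], [0.03, -0.08, 0.03, -0.15, -0.89, -0.27], [0.03, -0.08, 0.03, -0.15, -0.89, -0.27]],
  ],
)

```text
clock: 18.58
eef_pos: [503.4, -282.4, 173.3]
tool_rot: [-1.951, -0.175, -0.688]
force: [0.9, -0.4, -2.8]
width: 18.2
```

Emit:
apply_moves(
  commands=[
    [[0.03, -0.08, 0.03, -0.15, -0.89, -0.27], [0.03, -0.08, 0.03, -0.15, -0.89, -0.27], [0.03, -0.08, 0.03, -0.15, -0.89, -0.27], [0.03, -0.08, 0.03, -0.15, -0.89, -0.27], [0.03, -0.08, 0.03, -0.15, -0.89, -0.27], [0.03, -0.08, 0.03, -0.15, -0.89, -0.27], [0.03, -0.08, 0.03, -0.15, -0.89, -0.27], [0.03, -0.08, 0.03, -0.15, -0.89, -0.27]],
  ],
)

```text
clock: 19.25
eef_pos: [517.7, -262.0, 190.5]
tool_rot: [-2.138, -0.042, -0.011]
force: [-0.1, 0.4, -1.7]
width: 18.3
```

Run:
```python
from g3 import *
s=readout.read_state(); A=tool(s); show('now',A); B=in_tin(50,38,60)@G; rows(A,B,tag='toB'); print(s['qpos'].round(2),s['force'].round(1),s['width']); print((A@np.linalg.inv(G)@[122,0,0,1]).round(0))
```

```text
now TCP [ 517.7 -262.   190.5] y [ 0.03 -0.54 -0.84] z [ 0.03  0.84 -0.54]
toB 3 x [0.05, -0.04, -0.111, -0.166, -0.609, -0.216]  target [ 523.7 -270.2  201.9]
[-0.39  0.7   0.75  2.01  0.23  0.44 -0.03] [-0.1  0.4 -1.7] 18.252124814533254
[ 526. -122.   58.    1.]
```

Emit:
apply_moves(
  commands=[
    [[0.05, -0.04, -0.1, -0.17, -0.6, -0.2], [0.05, -0.04, -0.1, -0.17, -0.6, -0.2], [0.03, -0.02, -0.1, -0.1, -0.5, -0.2], [0, 0, 0, 0, 0, 0], [0, 0, 0, 0, 0, 0]],
  ],
)

```text
clock: 19.67
eef_pos: [521.8, -265.7, 198.7]
tool_rot: [-2.177, 0.003, 0.154]
force: [0.7, -0.2, -1.9]
width: 18.1
```

Run:
```python
from g3 import *
s=readout.read_state(); A=tool(s); show('now',A); X=A@np.linalg.inv(G); print(X.round(2).tolist(),s['width'])
d=cam('top'); e=cam('side'); save(d,'t6.png')
b=(285,220,445,340); z=cv2.resize(d['image'][215:335,285:445],None,fx=5,fy=5,interpolation=cv2.INTER_CUBIC)
z2=cv2.resize(e['image'][220:340,270:430],None,fx=5,fy=5,interpolation=cv2.INTER_CUBIC)
cv2.imwrite('pics/z6.png',cv2.resize(np.vstack([z,z2]),(400,600))[:,:,::-1]); cv2.imwrite('pics/z6t.png',z[:,:,::-1]); cv2.imwrite('pics/z6s.png',z2[:,:,::-1])
for q in((122,60,0),(122,-60,0),(122,60,20),(122,-60,20),(0,60,62),(0,-60,62),(-108,0,49)):
    p=(X@np.r_[q,1])[:3]; print(q,p.round(0),'top',((proj(d,p)-[285,215])*5).round(0),'side',((proj(e,p)-[270,220])*5).round(0))
```

```text
now TCP [ 521.8 -265.7  198.7] y [ 0.09 -0.56 -0.82] z [-0.13  0.81 -0.57]
[[-0.12, -0.99, -0.09, 516.82], [0.78, -0.15, 0.6, -228.13], [-0.61, 0.0, 0.79, 135.17], [0.0, 0.0, 0.0, 1.0]] 18.11285110424646
(122, 60, 0) [ 443. -142.   61.] top [490. 375.] side [332. 382.]
(122, -60, 0) [ 561. -123.   61.] top [459. 149.] side [499. 277.]
(122, 60, 20) [ 441. -130.   77.] top [471. 376.] side [316. 346.]
(122, -60, 20) [ 559. -111.   76.] top [440. 148.] side [484. 243.]
(0, 60, 62) [ 452. -200.  185.] top [646. 345.] side [424. 250.]
(0, -60, 62) [ 571. -182.  184.] top [610. 101.] side [600. 143.]
(-108, 0, 49) [ 526. -283.  240.] top [847. 186.] side [672. 197.]
```

View pics/z6t.png

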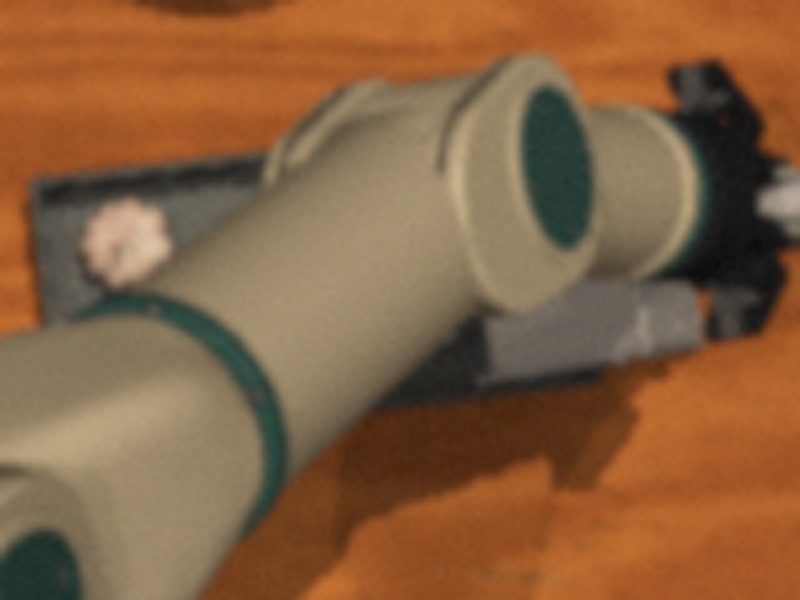

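View pics/z6s.png

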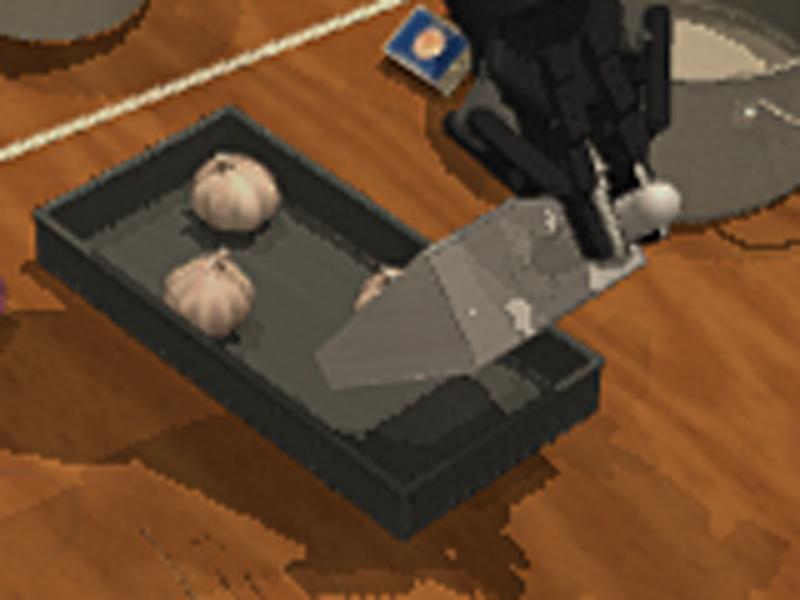

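Run:
```python
from g3 import *
A=tool(); X=A@np.linalg.inv(G); d=cam('top'); e=cam('side')
for q in((0,60,0),(0,-60,0),(0,0,30),(122,0,0)):
    p=(X@np.r_[q,1])[:3]; print(q,p.round(0),'top',((proj(d,p)-[285,215])*5).round(0),'side',((proj(e,p)-[270,220])*5).round(0))
```

```text
(0, 60, 0) [ 458. -238.  135.] top [702. 342.] side [478. 369.]
(0, -60, 0) [ 576. -219.  135.] top [667. 107.] side [650. 258.]
(0, 0, 30) [ 514. -210.  159.] top [658. 223.] side [541. 256.]
(122, 0, 0) [ 502. -133.   61.] top [475. 261.] side [418. 329.]
```

Both views agree with the in-hand estimate to about 1 px: the side view shows the lip corner at (332,388) against (332,382) predicted. The scoop sits about 1.5 mm towards -x. Garlic a is clear ahead of the lip. I descend to the empty end.

```bash
cat >> g3.py <<'E'
def where(A):
    X=A@np.linalg.inv(G); l=X@[122,0,0,1]; r=l[:2]-tc; f=X[:3,0]
    print('d %.1f lat %.1f lipz %.1f pitch %.1f yaw %.2f roll %.1f'%(r@u[:2]+140, r@hl(ang)[1][:2], l[2]-3, np.degrees(np.arcsin(-f[2])), np.degrees(np.arctan2(f[1],f[0]))-ang, np.degrees(X[2,1])))
def st(): 
    s=readout.read_state(); print('F',s['force'].round(1),'q',s['qpos'].round(2),'w',round(s['width'],1),'t',s['clock']); A=tool(s); where(A); return A
LAT=-1.5
E
python3 - <<'E'
from g3 import *
A=st(); B=in_tin(53,38,14,LAT)@G; rows(A,B,tag='down',mm=15)
E
```

```text
F [-0.1 -0.3 -1.4] q [-0.41  0.69  0.77  2.05  0.32  0.37  0.05] w 18.0 t 19.8667
d 55.2 lat 1.6 lipz 57.9 pitch 37.6 yaw 0.21 roll 0.2
down 3 x [0.021, 0.299, 0.197, -0.028, 0.011, -0.007]  target [ 524.7 -267.   155.9]
```

Emit:
apply_moves(
  commands=[
    [[0.02, 0.3, 0.2, 0, 0, 0], [0.02, 0.3, 0.2, 0, 0, 0], [0.02, 0.28, 0.18, 0, 0, 0], [0, 0, 0, 0, 0, 0]],
  ],
)

```text
clock: 20.2
eef_pos: [526.6, -267.0, 156.0]
tool_rot: [-2.178, -0.002, 0.153]
force: [-0.7, 0.5, -1.8]
width: 18.3
```

Run:
```python
from g3 import *
A=st(); B=in_tin(54,37,3,LAT)@G; rows(A,B,tag='down',mm=6); C=in_tin(85,29,2,LAT)@G; rows(B,C,tag='C',mm=9)
```

```text
F [-0.7  0.5 -1.8] q [-0.39  0.77  0.75  2.06  0.31  0.27  0.  ] w 18.3 t 20.2
d 53.7 lat -3.6 lipz 15.1 pitch 37.6 yaw -0.09 roll -0.1
down 3 x [-0.015, 0.097, 0.056, 0.038, -0.005, 0.005]  target [ 524.9 -268.4  142.6]
C 3 x [0.0, 0.093, 0.187, 0.533, 0.001, -0.001]  target [ 522.9 -255.2  121.3]
```

Run:
```python
from g3 import *
A=tool(); B=in_tin(63,32.5,3,LAT)@G; rows(A,B,tag='down',mm=6)
```

```text
down 5 x [-0.009, 0.11, 0.056, 0.203, -0.002, 0.003]  target [ 525.1 -269.6  131.5]
```

Run:
```python
from g3 import *
A=in_tin(63,32.5,3,LAT)@G
for a,b in(((63,32.5),(90,26)),((90,26),(118,18)),((118,18),(135,10))): rows(in_tin(*a,2,LAT)@G,in_tin(*b,2,LAT)@G,tag=str(b),mm=9)
```

```text
(90, 26) 3 x [0.0, 0.075, 0.168, 0.433, 0.001, -0.001]  target [ 523.1 -256.1  113.1]
(118, 18) 4 x [0.0, 0.105, 0.135, 0.4, 0.0, -0.001]  target [ 520.9 -241.7   89.9]
(135, 10) 3 x [-0.0, 0.19, 0.101, 0.533, 0.001, -0.001]  target [ 519.8 -234.9   65. ]
```

Emit:
apply_moves(
  commands=[
    [[-0.01, 0.11, 0.06, 0.2, 0, 0], [-0.01, 0.11, 0.06, 0.2, 0, 0], [-0.01, 0.11, 0.06, 0.2, 0, 0], [-0.01, 0.11, 0.06, 0.2, 0, 0], [-0.01, 0.11, 0.06, 0.2, 0, 0], [0, 0, 0, 0, 0, 0]],
  ],
)

```text
clock: 20.7
eef_pos: [525.9, -270.2, 131.7]
tool_rot: [-2.087, -0.002, 0.152]
force: [1.2, -0.7, -2.4]
width: 18.4
```

Run:
```python
from g3 import *
A=st(); rows(A,in_tin(90,26,2,LAT)@G,tag='next',mm=8)
```

```text
F [ 1.2 -0.7 -2.4] q [-0.25  0.75  0.62  2.04  0.29  0.27  0.06] w 18.4 t 20.7
d 62.6 lat -2.7 lipz 3.6 pitch 32.4 yaw -0.17 roll -0.1
next 3 x [-0.006, 0.082, 0.178, 0.425, -0.009, 0.004]  target [ 523.1 -256.1  113.1]
```

Emit:
apply_moves(
  commands=[
    [[0, 0.08, 0.18, 0.43, 0, 0], [0, 0.08, 0.18, 0.43, 0, 0], [0, 0.08, 0.18, 0.43, 0, 0], [0, 0, 0, 0, 0, 0]],
  ],
)

```text
clock: 21.03
eef_pos: [524.4, -256.4, 115.1]
tool_rot: [-1.973, -0.005, 0.15]
force: [-0.3, -0.3, -2.3]
width: 17.9
```

Run:
```python
from g3 import *
A=st(); rows(A,in_tin(118,18,1.5,LAT)@G,tag='next',mm=8);rows(in_tin(118,18,1.5,LAT)@G,in_tin(135,10,1.5,LAT)@G,tag='n2',mm=9)
```

```text
F [-0.3 -0.3 -2.3] q [-0.12  0.71  0.46  2.02  0.26  0.32  0.13] w 17.9 t 21.0333
d 89.8 lat -3.7 lipz 4.5 pitch 25.8 yaw -0.30 roll -0.2
next 4 x [-0.008, 0.119, 0.144, 0.391, -0.012, 0.008]  target [ 520.9 -241.7   89.4]
n2 3 x [-0.0, 0.19, 0.101, 0.533, 0.001, -0.001]  target [ 519.8 -234.9   64.5]
```

Emit:
apply_moves(
  commands=[
    [[-0.02, 0.12, 0.14, 0.39, 0, 0], [-0.02, 0.12, 0.14, 0.39, -0.02, 0], [-0.02, 0.12, 0.14, 0.39, -0.02, 0], [-0.01, 0.12, 0.14, 0.39, 0, 0], [0, 0, 0, 0, 0, 0]],
  ],
)

```text
clock: 21.45
eef_pos: [520.5, -244.3, 91.6]
tool_rot: [-1.839, -0.006, 0.152]
force: [0.2, -0.1, -1.7]
width: 17.6
```

Run:
```python
from g3 import *
A=st(); rows(A,in_tin(140,9,1.5,LAT)@G,tag='next',mm=9);rows(in_tin(140,9,1.5,LAT)@G,in_tin(205,8,1.5,LAT)@G,tag='n2',mm=9)
```

```text
F [ 0.2 -0.1 -1.7] q [0.06 0.7  0.27 1.99 0.2  0.36 0.23] w 17.6 t 21.45
d 115.3 lat -1.3 lipz 3.3 pitch 18.1 yaw -0.15 roll -0.3
next 4 x [0.004, 0.168, 0.121, 0.457, -0.005, 0.013]  target [ 519.2 -231.    61.3]
n2 8 x [0.0, -0.01, 0.2, 0.025, 0.0, -0.0]  target [ 509.6 -167.7   58. ]
```

Emit:
apply_moves(
  commands=[
    [[0, 0.08, 0.22, 0.3, 0, 0], [0, 0.12, 0.16, 0.35, 0, 0], [0, 0.2, 0.12, 0.5, 0, 0], [0, 0.22, 0.06, 0.6, 0, 0], [0, 0, 0, 0, 0, 0]],
  ],
)

```text
clock: 21.87
eef_pos: [519.0, -229.6, 63.3]
tool_rot: [-1.692, -0.006, 0.153]
force: [0.1, -0.8, -2.4]
width: 18.3
```

Run:
```python
from g3 import *
A=st(); rows(A,in_tin(175,8,1,LAT)@G,tag='next',mm=8)
```

```text
F [ 0.1 -0.8 -2.4] q [0.25 0.73 0.08 1.95 0.13 0.4  0.34] w 18.3 t 21.8667
d 140.7 lat -1.8 lipz 1.2 pitch 9.7 yaw -0.06 roll -0.3
next 5 x [0.0, 0.011, 0.165, 0.069, -0.002, 0.011]  target [ 514.1 -197.3   57.5]
```

Emit:
apply_moves(
  commands=[
    [[0, 0.01, 0.17, 0.07, 0, 0], [0, 0.01, 0.17, 0.07, 0, 0], [0, 0.01, 0.17, 0.07, 0, 0], [0, 0.01, 0.17, 0.07, 0, 0], [0, 0.01, 0.17, 0.07, 0, 0], [0, 0, 0, 0, 0, 0]],
  ],
)

```text
clock: 22.37
eef_pos: [514.2, -192.1, 58.7]
tool_rot: [-1.667, -0.006, 0.156]
force: [0.3, -0.5, -2.8]
width: 17.7
```

Run:
```python
from g3 import *
A=st(); rows(A,in_tin(210,7,0.5,LAT)@G,tag='next',mm=8); rows(in_tin(210,7,.5,LAT)@G,in_tin(260,4,0.5,LAT)@G,tag='n2',mm=8)
e=cam('side'); d=cam('top'); z=cv2.resize(e['image'][200:320,260:420],None,fx=2.5,fy=2.5,interpolation=cv2.INTER_CUBIC); z2=cv2.resize(d['image'][215:335,285:445],None,fx=2.5,fy=2.5,interpolation=cv2.INTER_CUBIC)
cv2.imwrite('pics/z7.png',np.hstack([z,z2])[:,:,::-1])
```

```text
F [ 0.3 -0.5 -2.8] q [0.21 0.73 0.07 1.99 0.11 0.39 0.31] w 17.7 t 22.3667
d 179.9 lat -2.1 lipz 1.2 pitch 8.3 yaw 0.14 roll -0.3
next 4 x [-0.005, 0.015, 0.183, 0.065, 0.008, 0.014]  target [ 509.  -163.6   53.8]
n2 7 x [0.0, 0.026, 0.172, 0.086, 0.0, -0.0]  target [ 501.8 -116.6   44. ]
```

View pics/z7.png

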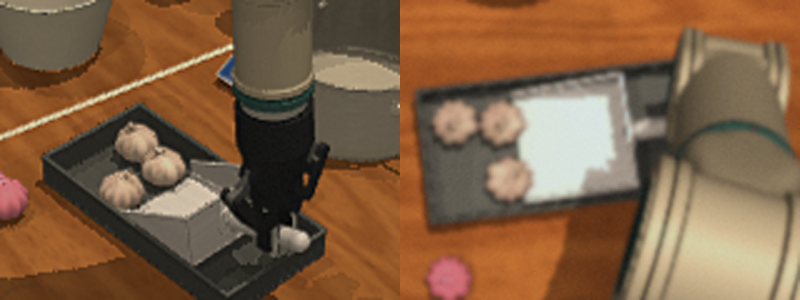

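The scoop lies in the tin within its side walls. In the right half (top view), the lip at about column 520 is pushing bulbs a (502,122) and b (508,180) ahead, with c at (455,122) near the end wall. I keep pushing to the end.

Emit:
apply_moves(
  commands=[
    [[0, 0.02, 0.18, 0.07, 0, 0], [0, 0.02, 0.18, 0.07, 0, 0], [0, 0.02, 0.18, 0.07, 0, 0], [0, 0.02, 0.18, 0.07, 0, 0], [0, 0.03, 0.18, 0.08, 0, 0], [0, 0.03, 0.18, 0.08, 0, 0], [0, 0, 0, 0, 0, 0]],
  ],
)

```text
clock: 23.05
eef_pos: [507.7, -148.3, 49.3]
tool_rot: [-1.627, -0.007, 0.154]
force: [-0.2, 0.3, -1.1]
width: 18.2
```

Run:
```python
from g3 import *
A=st(); rows(A,in_tin(260,4,0.5,LAT)@G,tag='next',mm=8); rows(in_tin(260,4,.5,LAT)@G,in_tin(275,3,0.5,LAT)@G,tag='n2',mm=6)
```

```text
F [-0.2  0.3 -1.1] q [0.17 0.73 0.03 2.02 0.08 0.36 0.28] w 18.2 t 23.05
d 226.2 lat -2.7 lipz -0.8 pitch 6.0 yaw 0.00 roll -0.3
next 5 x [-0.005, 0.02, 0.162, 0.081, 0.001, 0.014]  target [ 501.8 -116.6   44. ]
n2 3 x [0.0, 0.026, 0.12, 0.067, 0.0, -0.0]  target [ 499.7 -102.4   40.7]
```

Emit:
apply_moves(
  commands=[
    [[0, 0.02, 0.17, 0.1, 0, 0], [0, 0.02, 0.17, 0.1, 0, 0], [-0.01, 0.02, 0.17, 0.08, 0, 0], [-0.01, 0.02, 0.17, 0.08, 0, 0], [0, 0, 0, 0, 0, 0]],
  ],
)

```text
clock: 23.47
eef_pos: [504.3, -126.5, 45.7]
tool_rot: [-1.601, -0.011, 0.149]
force: [-0.0, 0.1, -1.1]
width: 18.1
```

Run:
```python
from g3 import *
A=st(); rows(A,in_tin(270,4,0,LAT)@G,tag='next',mm=6); rows(A,in_tin(276,3,0,LAT)@G,tag='n2',mm=6)
```

```text
F [-0.   0.1 -1.1] q [0.17 0.73 0.01 2.04 0.06 0.35 0.27] w 18.1 t 23.4667
d 249.4 lat -3.6 lipz 0.4 pitch 4.6 yaw -0.27 roll -0.6
next 4 x [-0.006, 0.01, 0.127, 0.028, -0.012, 0.028]  target [ 500.3 -106.7   43.5]
n2 5 x [-0.005, 0.025, 0.128, 0.062, -0.01, 0.022]  target [ 499.5 -101.4   40.2]
```

Emit:
apply_moves(
  commands=[
    [[-0.01, 0.02, 0.14, 0.06, 0, 0.02], [-0.01, 0.02, 0.14, 0.06, 0, 0.02], [-0.01, 0.02, 0.14, 0.06, 0, 0.02], [-0.01, 0.02, 0.12, 0.06, 0, 0.02], [0, 0, 0.05, 0, 0, 0], [0, 0, 0, 0, 0, 0]],
  ],
)

```text
clock: 23.97
eef_pos: [500.0, -103.0, 41.8]
tool_rot: [-1.58, -0.006, 0.147]
force: [-0.3, -1.3, -0.8]
width: 18.3
```

Run:
```python
from g3 import *
A=st(); rows(A,in_tin(277,2.5,0,LAT)@G,tag='n2',mm=6)
d=cam('top'); z2=cv2.resize(d['image'][215:335,285:445],None,fx=5,fy=5,interpolation=cv2.INTER_CUBIC); cv2.imwrite('pics/z8.png',z2[:,:,::-1])
hsv=cv2.cvtColor(d['image'],cv2.COLOR_RGB2HSV); H,S,V=[hsv[:,:,i].astype(int) for i in range(3)]
m=((S>55)&(S<130)&(V>150)&((H<16)|(H>172))).astype(np.uint8); k=np.zeros_like(m); k[240:310,288:400]=m[240:310,288:400]
n,l,s,c=cv2.connectedComponentsWithStats(k)
for i in range(1,n):
    if s[i,4]>25:
        p=onz(d,*c[i],30); r=p[:2]-tc; print('garlic blob',c[i].round(1),s[i,4],'along',round(r@u[:2]+140),'lat',round(r@hl(ang)[1][:2]))
```

```text
F [-0.3 -1.3 -0.8] q [ 0.15  0.74 -0.01  2.05  0.04  0.34  0.25] w 18.3 t 23.9667
d 274.1 lat -2.9 lipz 0.5 pitch 3.3 yaw -0.32 roll -0.3
n2 1 x [-0.007, 0.081, 0.058, 0.17, -0.061, 0.054]  target [ 499.4 -100.7   38.6]
garlic blob [305.  277.8] 349 along 254 lat 4
garlic blob [323.3 274.4] 160 along 205 lat 1
```

Two bulbs now sit at 254 along, with the lip at 274, and the third is at 205, so all three are over the pan. I close the gap to the end wall, then tilt the nose up and lift.

Run:
```python
from g3 import *
A=tool(); b=in_tin(276.5,3,0.5,LAT)@G; c=in_tin(276,-6,14,LAT)@G; d=in_tin(275,-13,31,LAT)@G; f=in_tin(272,-16,110,LAT)@G
rows(A,b,tag='b',mm=5); rows(b,c,tag='c',mm=5,deg=2); rows(c,d,tag='d',mm=6,deg=2); rows(d,f,tag='f',mm=12,deg=2)
```

```text
b 1 x [-0.006, 0.027, 0.055, 0.07, -0.062, 0.052]  target [ 499.5 -100.9   40.7]
c 5 x [-0.0, 0.081, -0.025, 0.36, 0.0, -0.001]  target [ 500.1 -104.9   24.2]
d 4 x [-0.0, 0.039, -0.011, 0.35, 0.0, -0.001]  target [ 500.1 -105.3   17.6]
f 6 x [0.0, -0.277, 0.077, 0.1, 0.0, -0.0]  target [ 500.4 -107.1   86.6]
```

Emit:
apply_moves(
  commands=[
    [[0, 0, 0.1, 0.02, 0, 0.02], [0, 0, 0.05, 0.02, 0, 0.02], [0, 0, 0, 0, 0, 0]],
  ],
)

```text
clock: 24.27
eef_pos: [499.8, -98.5, 42.0]
tool_rot: [-1.579, -0.003, 0.147]
force: [-0.6, -1.4, -1.4]
width: 18.3
```

Run:
```python
from g3 import *
A=st(); c=in_tin(276,-6,14,LAT)@G; rows(A,c,tag='c',mm=5,deg=2)
```

```text
F [-0.6 -1.4 -1.4] q [ 0.14  0.74 -0.01  2.05  0.04  0.35  0.25] w 18.3 t 24.2667
d 278.6 lat -3.4 lipz 0.9 pitch 3.3 yaw -0.36 roll -0.1
c 5 x [-0.004, 0.087, -0.036, 0.371, -0.013, 0.005]  target [ 500.1 -104.9   24.2]
```

Emit:
apply_moves(
  commands=[
    [[0, 0.06, -0.04, 0.37, 0, 0], [0, 0.07, -0.04, 0.37, 0, 0], [0, 0.07, -0.03, 0.37, 0, 0], [0, 0.07, -0.03, 0.37, 0, 0], [0, 0.07, -0.03, 0.37, 0, 0], [0, 0, 0, 0, 0, 0]],
  ],
)

```text
clock: 24.77
eef_pos: [500.1, -102.3, 27.2]
tool_rot: [-1.41, -0.002, 0.151]
force: [0.1, -0.9, -3.4]
width: 17.6
```

Run:
```python
from g3 import *
A=st(); X=A@np.linalg.inv(G); print('back z',X[2,3]-3); d=in_tin(275,-13,33,LAT)@G; rows(A,d,tag='d',mm=5,deg=2)
```

```text
F [ 0.1 -0.9 -3.4] q [ 0.38  0.79 -0.2   1.99 -0.01  0.43  0.4 ] w 17.6 t 24.7667
d 278.5 lat -2.3 lipz 18.4 pitch -6.4 yaw -0.10 roll -0.0
back z 4.8185932657797075
d 4 x [-0.003, 0.043, -0.028, 0.33, -0.004, 0.002]  target [ 500.1 -105.3   19.6]
```

Emit:
apply_moves(
  commands=[
    [[0, 0.02, -0.04, 0.33, 0, 0], [0, 0.02, -0.04, 0.33, 0, 0], [0, 0.0, -0.03, 0.33, 0, 0], [0, 0.0, -0.02, 0.33, 0, 0], [0, -0.1, 0, 0.2, 0, 0], [0, -0.1, 0.02, 0.1, 0, 0], [0, 0, 0, 0, 0, 0]],
  ],
)

```text
clock: 25.35
eef_pos: [499.6, -104.4, 32.6]
tool_rot: [-1.263, 0.001, 0.156]
force: [0.9, -0.7, -3.6]
width: 18.4
```

Run:
```python
from g3 import *
A=st(); X=A@np.linalg.inv(G); print('back z',X[2,3]-3); f=in_tin(270,-17,130,LAT)@G; rows(A,f,tag='f',mm=12,deg=2)
d=cam('top'); e=cam('side'); save(d,'t9.png'); save(e,'s9.png')
hsv=cv2.cvtColor(d['image'],cv2.COLOR_RGB2HSV); H,S,V=[hsv[:,:,i].astype(int) for i in range(3)]
m=((S>55)&(S<130)&(V>150)&((H<16)|(H>172))).astype(np.uint8); k=np.zeros_like(m); k[240:310,288:400]=m[240:310,288:400]
n,l,s,c=cv2.connectedComponentsWithStats(k)
for i in range(1,n):
    if s[i,4]>25:
        p=onz(d,*c[i],55); r=p[:2]-tc; print('garlic blob',c[i].round(1),s[i,:].tolist(),'along',round(r@u[:2]+140),'lat',round(r@hl(ang)[1][:2]))
```

```text
F [ 0.9 -0.7 -3.6] q [ 0.55  0.84 -0.33  1.92 -0.06  0.55  0.51] w 18.4 t 25.35
d 275.4 lat -0.5 lipz 52.1 pitch -14.8 yaw 0.16 roll 0.2
back z 20.845752865901026
f 6 x [0.001, -0.285, 0.076, 0.072, 0.005, -0.007]  target [ 500.6 -108.6  103.3]
garlic blob [308.2 268.8] [300, 260, 17, 21, 188] along 243 lat -17
garlic blob [332.6 278.4] [325, 269, 15, 18, 127] along 183 lat 16
garlic blob [310.9 288.3] [303, 281, 17, 15, 121] along 242 lat 35
```

Emit:
apply_moves(
  commands=[
    [[0, -0.15, 0.03, 0.2, 0, 0], [0, -0.25, 0.05, 0.2, 0, 0], [0, -0.3, 0.07, 0.2, 0, 0], [0, -0.3, 0.08, 0.2, 0, 0], [0, -0.3, 0.08, 0.1, 0, 0], [0, -0.2, 0.06, 0, 0, 0], [0, -0.1, 0, 0, 0, 0], [0, 0, 0, 0, 0, 0]],
  ],
)

```text
clock: 26.12
eef_pos: [499.4, -106.2, 100.8]
tool_rot: [-1.185, 0.004, 0.169]
force: [0.6, 0.3, -3.8]
width: 18.2
```

```bash
cat > gar.py <<'E'
from g3 import *
def blobs(d,box,amin=25):
    hsv=cv2.cvtColor(d['image'],cv2.COLOR_RGB2HSV); H,S,V=[hsv[:,:,i].astype(int) for i in range(3)]
    m=((S>50)&(S<130)&(V>125)&((H<17)|(H>172))).astype(np.uint8); k=np.zeros_like(m); x0,y0,x1,y1=box; k[y0:y1,x0:x1]=m[y0:y1,x0:x1]
    n,l,s,c=cv2.connectedComponentsWithStats(k); return [(c[i],s[i].tolist()) for i in range(1,n) if s[i,4]>amin]
E
python3 - <<'E'
from gar import *
A=st(); X=A@np.linalg.inv(G)
d=cam('top'); e=cam('side'); save(d,'t10.png'); save(e,'s10.png')
bt=blobs(d,(270,200,410,320)); bs=blobs(e,(230,150,420,330),40)
for c,s in bs: print('side',c.round(1),s)
for c,s in bt:
    print('top',c.round(1),s)
    for c2,s2 in bs:
        p,err=tri(d,c,e,c2)
        if err<12: print('   with',c2.round(0),p.round(0),'err',round(err,1),'scoop frame',(np.linalg.inv(X)@np.r_[p,1])[:3].round(0))
E
```

```text
F [ 0.6  0.3 -3.8] q [ 0.63  0.76 -0.4   1.85 -0.1   0.75  0.55] w 18.2 t 26.1167
d 271.2 lat 2.3 lipz 135.2 pitch -19.3 yaw 0.85 roll 0.3
side [340.1 177.6] [332, 169, 15, 18, 95]
side [329.1 180.6] [323, 170, 19, 22, 112]
side [306.4 228.1] [293, 215, 27, 26, 322]
side [315.8 244.5] [307, 237, 18, 15, 122]
side [261.9 278.2] [254, 269, 17, 18, 206]
top [329.  245.6] [308, 243, 43, 6, 43]
   with [329. 181.] [524.  14. 292.] err 1.6 scoop frame [102. -42. 170.]
top [320.3 275.6] [302, 257, 43, 38, 647]
   with [306. 228.] [465.  28. 160.] err 4.0 scoop frame [81. 13. 38.]
```

Force and blob area (647 px, about 3 × 215) say all three bulbs are on the scoop. Now I carry it to the bowl.

```bash
cat >> g3.py <<'E'
bowl=np.array([541,309.5])
def over(pitch,z,y=262,x=541,yaw=97): return scoop_up(yaw,lip=(x,y,z),pitch=pitch)
E
python3 - <<'E'
from g3 import *
A=st(); X=A@np.linalg.inv(G); print('lip',(X@[122,0,0,1]).round(0)); W=over(-19,170)@G; show('W',W); a=up(A,30); rows(A,a,tag='up',mm=15); rows(a,W,tag='W',mm=18)
show('tip',over(55,130)@G)
E
```

```text
F [-0.7  0.1 -2.6] q [ 0.63  0.76 -0.4   1.85 -0.1   0.75  0.55] w 17.9 t 26.2167
d 271.8 lat 2.8 lipz 134.7 pitch -19.4 yaw 0.85 roll 0.4
lip [468.  81. 138.   1.]
W TCP [563.1  74.  133.7] y [-0.04  0.37 -0.93] z [-0.12  0.92  0.37]
up 2 x [-0.002, -0.347, 0.142, -0.0, -0.0, 0.0]  target [ 498.9 -105.6  130.1]
W 11 x [0.205, 0.135, 0.358, -0.007, 0.042, -0.025]  target [563.1  74.  133.7]
tip TCP [550.7 175.4 301.9] y [ 0.1  -0.78 -0.61] z [-0.08  0.61 -0.79]
```

Emit:
apply_moves(
  commands=[
    [[0, -0.2, 0.08, 0, 0, 0], [0, -0.3, 0.14, 0, 0, 0], [0.05, -0.2, 0.2, 0, 0, 0], [0.1, -0.05, 0.25, 0, 0, 0], [0.15, 0.1, 0.3, 0, 0.04, -0.03], [0.2, 0.13, 0.36, 0, 0.04, -0.03], [0.2, 0.13, 0.36, 0, 0.04, -0.03], [0.2, 0.13, 0.36, 0, 0.04, -0.03]],
  ],
)

```text
clock: 26.88
eef_pos: [521.7, -23.9, 141.1]
tool_rot: [-1.183, 0.006, 0.148]
force: [0.5, -0.3, -3.3]
width: 17.9
```

Run:
```python
from g3 import *
A=st(); W=over(-19,170)@G; show('now',A);rows(A,W,tag='W',mm=16)
```

```text
F [ 0.5 -0.3 -3.3] q [ 0.5   0.69 -0.42  1.86 -0.15  0.76  0.41] w 17.9 t 26.8833
d 349.2 lat -36.1 lipz 175.9 pitch -19.4 yaw -0.39 roll 0.5
now TCP [521.7 -23.9 141.1] y [-0.06  0.37 -0.93] z [-0.13  0.92  0.38]
W 7 x [0.195, 0.147, 0.293, -0.012, 0.033, -0.027]  target [563.1  74.  133.7]
```

Emit:
apply_moves(
  commands=[
    [[0.2, 0.13, 0.33, 0, 0.03, -0.03], [0.2, 0.13, 0.33, 0, 0.03, -0.03], [0.2, 0.14, 0.3, 0, 0.03, -0.03], [0.2, 0.14, 0.28, 0, 0.03, -0.03], [0.17, 0.12, 0.22, 0, 0.03, -0.03], [0.12, 0.1, 0.15, 0, 0, 0], [0.05, 0.03, 0.05, 0, 0, 0], [0, 0, 0, 0, 0, 0]],
  ],
)

```text
clock: 27.55
eef_pos: [553.8, 79.0, 137.0]
tool_rot: [-1.173, 0.003, 0.147]
force: [-0.1, -0.6, -2.6]
width: 18.3
```

Run:
```python
from g3 import *
A=st(); X=A@np.linalg.inv(G); print('lip',(X@[122,0,0,1]).round(0)); show('now',A)
p=[A]+[over(a,z)@G for a,z in((0,155),(20,142),(40,135),(58,132))]
for a,b in zip(p,p[1:]): rows(a,b,tag='tip',deg=3.3)
```

```text
F [-0.1 -0.6 -2.6] q [ 0.32  0.72 -0.43  1.82 -0.18  0.71  0.27] w 18.3 t 27.55
d 445.6 lat -83.4 lipz 173.7 pitch -20.0 yaw -0.36 roll 0.3
lip [527. 266. 177.   1.]
now TCP [553.8  79.  137. ] y [-0.06  0.38 -0.92] z [-0.13  0.91  0.39]
tip 7 x [0.03, -0.164, 0.013, -0.572, 0.036, -0.015]  target [563.3  72.5 182.3]
tip 7 x [0.0, -0.188, 0.056, -0.571, -0.001, 0.001]  target [560.8  93.2 232.9]
tip 7 x [0.0, -0.212, 0.062, -0.571, -0.001, 0.001]  target [555.7 134.2 278.5]
tip 6 x [0.0, -0.237, 0.063, -0.6, -0.001, 0.001]  target [549.6 184.5 308.2]
```

Emit:
apply_moves(
  commands=[
    [[0.05, -0.16, 0.01, -0.57, 0.04, 0], [0.05, -0.16, 0.01, -0.57, 0.04, 0], [0.04, -0.16, 0.01, -0.57, 0.04, 0], [0.04, -0.16, 0.01, -0.57, 0.04, 0], [0.03, -0.16, 0.01, -0.57, 0.04, 0], [0.03, -0.16, 0.01, -0.57, 0.04, 0], [0.03, -0.16, 0.01, -0.57, 0.04, 0]],
  ],
)

```text
clock: 28.13
eef_pos: [561.5, 63.4, 178.4]
tool_rot: [-1.536, 0.022, 0.109]
force: [0.8, -0.1, -3.0]
width: 17.8
```

Run:
```python
from g3 import *
A=st(); X=A@np.linalg.inv(G); print('lip',(X@[122,0,0,1]).round(0)); show('now',A)
p=[A]+[over(a,z)@G for a,z in((20,140),(40,133),(58,132))]
for a,b in zip(p,p[1:]): rows(a,b,tag='tip',deg=3.3)
```

```text
F [ 0.8 -0.1 -3. ] q [-0.05  0.58 -0.14  1.79  0.06  0.79 -0.1 ] w 17.8 t 28.1333
d 430.6 lat -95.2 lipz 145.3 pitch 0.8 yaw -2.51 roll 1.3
lip [541. 253. 148.   1.]
now TCP [561.5  63.4 178.4] y [-0.03  0.03 -1.  ] z [-0.11  0.99  0.03]
tip 6 x [0.009, -0.232, 0.101, -0.639, -0.024, -0.047]  target [560.8  93.2 230.9]
tip 7 x [0.0, -0.212, 0.062, -0.571, -0.001, 0.001]  target [555.7 134.2 276.5]
tip 6 x [0.0, -0.243, 0.057, -0.6, -0.001, 0.001]  target [549.6 184.5 308.2]
```

Emit:
apply_moves(
  commands=[
    [[0, -0.23, 0.12, -0.64, 0, -0.05], [0, -0.23, 0.12, -0.64, 0, -0.05], [0, -0.23, 0.11, -0.64, 0, -0.05], [0, -0.23, 0.1, -0.64, 0, -0.05], [0, -0.23, 0.1, -0.64, 0, -0.05], [0, -0.23, 0.1, -0.64, 0, -0.05]],
  ],
)

```text
clock: 28.63
eef_pos: [555.2, 90.0, 232.7]
tool_rot: [-1.889, 0.001, 0.099]
force: [-0.0, -0.9, -3.5]
width: 18.2
```

Run:
```python
from g3 import *
A=st(); X=A@np.linalg.inv(G); print('lip',(X@[122,0,0,1]).round(0)); show('now',A)
p=[A]+[over(a,z)@G for a,z in((40,133),(58,132))]
for a,b in zip(p,p[1:]): rows(a,b,tag='tip',deg=3.3)
```

```text
F [-0.  -0.9 -3.5] q [-0.44  0.55  0.07  1.74  0.33  0.98 -0.49] w 18.2 t 28.6333
d 435.8 lat -94.4 lipz 135.7 pitch 21.0 yaw -3.10 roll 0.1
lip [540. 258. 139.   1.]
now TCP [555.2  90.  232.7] y [ 0.03 -0.31 -0.95] z [-0.09  0.95 -0.31]
tip 6 x [0.022, -0.246, 0.084, -0.632, -0.044, -0.024]  target [555.7 134.2 276.5]
tip 6 x [0.0, -0.243, 0.057, -0.6, -0.001, 0.001]  target [549.6 184.5 308.2]
```

Emit:
apply_moves(
  commands=[
    [[0.02, -0.24, 0.08, -0.63, -0.03, 0], [0.02, -0.24, 0.08, -0.63, -0.03, 0], [0.02, -0.24, 0.08, -0.63, -0.03, 0], [0.02, -0.24, 0.08, -0.63, -0.03, 0], [0.02, -0.24, 0.08, -0.63, -0.03, 0], [0.02, -0.24, 0.08, -0.63, -0.03, 0]],
  ],
)

```text
clock: 29.13
eef_pos: [551.4, 134.2, 278.0]
tool_rot: [-2.231, 0.011, 0.105]
force: [0.2, -0.1, -2.8]
width: 18.3
```

Emit:
apply_moves(
  commands=[
    [[0, -0.24, 0.06, -0.6, 0, 0], [0, -0.24, 0.06, -0.6, 0, 0], [0, -0.24, 0.06, -0.6, 0, 0], [0, -0.24, 0.06, -0.6, 0, 0], [0, -0.24, 0.06, -0.6, 0, 0], [0, -0.24, 0.06, -0.6, 0, 0], [0, 0, 0, 0, 0, 0], [0, 0, 0, 0, 0, 0]],
  ],
)

```text
clock: 29.8
eef_pos: [541.0, 193.2, 303.3]
tool_rot: [-2.547, 0.022, 0.104]
force: [0.6, -0.5, -1.4]
width: 18.0
```

Run:
```python
from gar import *
A=st(); X=A@np.linalg.inv(G); print('lip',(X@[122,0,0,1]).round(0)); show('now',A)
d=cam('top'); e=cam('side'); save(d,'t11.png'); save(e,'s11.png')
for c,s in blobs(d,(165,190,420,310)): print('top',c.round(1),s)
for c,s in blobs(e,(200,120,420,330),40): print('side',c.round(1),s)
```

```text
F [ 0.6 -0.5 -1.4] q [-0.91  0.81  0.22  1.42  0.59  1.59 -0.79] w 18.0 t 29.8
d 447.8 lat -86.8 lipz 123.2 pitch 58.7 yaw -0.86 roll 1.2
lip [531. 268. 126.   1.]
now TCP [541.  193.2 303.3] y [ 0.07 -0.83 -0.56] z [-0.08  0.56 -0.83]
top [291.5 199. ] [289, 196, 7, 7, 33]
top [201.1 258.4] [194, 252, 14, 15, 139]
side [329.  170.1] [323, 164, 15, 13, 42]
side [329.5 181.3] [324, 172, 18, 20, 104]
side [340.4 178.3] [335, 172, 10, 15, 76]
side [284.  200.8] [278, 197, 13, 7, 50]
side [261.8 278. ] [254, 269, 17, 17, 199]
```

Run:
```python
import cv2,numpy as np
t=cv2.imread('pics/t11.png')[190:310,160:320]; s=cv2.imread('pics/s11.png')[110:250,220:400]
cv2.imwrite('pics/z11.png',np.hstack([cv2.resize(t,(400,300),interpolation=cv2.INTER_CUBIC),cv2.resize(s,(386,300),interpolation=cv2.INTER_CUBIC)]))
```

```text
(no output)
```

View pics/z11.png

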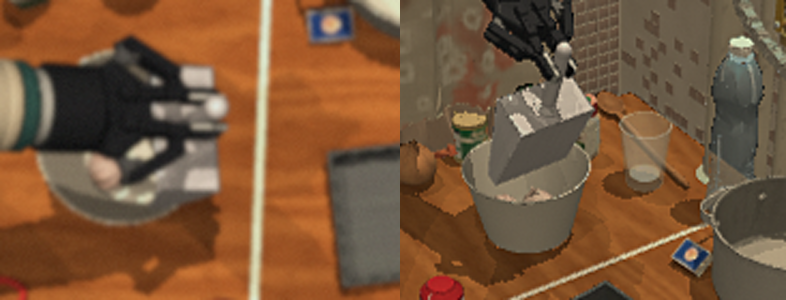

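Bulbs are in the bowl: one shows at (100,168) in the top half and more through the rim at (540,195) in the side half. The scoop is clear above the rim. I retract along the scoop axis and level it.

Emit:
apply_moves(
  commands=[
    [[0, 0, -0.3, 0, 0, 0], [0, 0, -0.5, 0, 0, 0], [0, 0, -0.5, 0, 0, 0], [0, 0, -0.5, 0, 0, 0], [0, 0, -0.2, 0, 0, 0], [0, 0, 0, 0, 0, 0]],
  ],
)

```text
clock: 30.4
eef_pos: [547.1, 135.8, 378.0]
tool_rot: [-2.543, 0.019, 0.09]
force: [0.0, -0.2, -2.4]
width: 18.1
```

```bash
cat >> g3.py <<'E'
D=scoop_up(45,lip=(610,-330,0))
E
python3 - <<'E'
from gar import *
A=st(); X=A@np.linalg.inv(G); print('lip',(X@[122,0,0,1]).round(0)); show('now',A)
M=scoop_up(97,lip=(545,100,190),pitch=10)@G; show('M',M); rows(A,M,tag='M')
E
```

```text
F [ 0.  -0.2 -2.4] q [-0.86  0.68  0.25  1.45  0.63  1.62 -0.69] w 18.1 t 30.4
d 390.7 lat -85.9 lipz 198.2 pitch 58.5 yaw -1.96 roll 1.0
lip [538. 212. 201.   1.]
now TCP [547.1 135.8 378. ] y [ 0.06 -0.82 -0.56] z [-0.07  0.56 -0.83]
M TCP [566.4 -81.9 250. ] y [ 0.02 -0.12 -0.99] z [-0.12  0.98 -0.13]
M 11 x [-0.006, 0.533, -0.26, 0.881, -0.021, -0.037]  target [566.4 -81.9 250. ]
```

Emit:
apply_moves(
  commands=[
    [[0, 0.4, -0.26, 0.88, 0, -0.04], [0, 0.53, -0.26, 0.88, 0, -0.04], [0, 0.53, -0.26, 0.88, 0, -0.04], [0, 0.53, -0.26, 0.88, 0, -0.04], [0, 0.53, -0.26, 0.88, 0, -0.04], [0, 0.53, -0.26, 0.88, 0, -0.04], [0, 0.53, -0.26, 0.88, 0, -0.04], [0, 0.53, -0.26, 0.88, 0, -0.04]],
  ],
)

```text
clock: 31.07
eef_pos: [563.5, -25.4, 299.8]
tool_rot: [-1.896, -0.009, 0.121]
force: [-0.0, -0.3, -2.0]
width: 18.1
```

Run:
```python
from gar import *
A=st(); X=A@np.linalg.inv(G); print('lip',(X@[122,0,0,1]).round(0)); show('now',A)
M=scoop_up(97,lip=(545,100,190),pitch=10)@G; rows(A,M,tag='M')
d=cam('top'); save(d,'t12.png')
for c,s in blobs(d,(165,190,420,310),15): print('top',c.round(1),s)
```

```text
F [-0.  -0.3 -2. ] q [-0.3   0.44  0.13  1.73  0.32  1.01 -0.23] w 18.1 t 31.0667
d 320.0 lat -82.5 lipz 201.8 pitch 21.4 yaw -2.04 roll -0.5
lip [545. 141. 205.   1.]
now TCP [563.5 -25.4 299.8] y [ 0.05 -0.32 -0.95] z [-0.11  0.94 -0.32]
M 3 x [-0.036, 0.522, -0.349, 0.76, -0.02, 0.027]  target [566.4 -81.9 250. ]
top [261.5 208.9] [260, 190, 5, 47, 95]
top [222.5 214.1] [201, 209, 42, 20, 51]
top [189.7 215.7] [181, 211, 19, 13, 25]
top [355.8 225.4] [349, 221, 13, 11, 43]
top [216.5 238.4] [198, 228, 38, 21, 452]
top [244.5 242.5] [243, 230, 3, 26, 26]
top [269.3 239.3] [267, 233, 7, 13, 29]
top [211.3 258.8] [205, 250, 15, 18, 171]
top [260. 292.] [260, 279, 2, 27, 28]
```

The top view counts three bulbs in the bowl (a 452 px double blob plus a 171 px one). Now I carry the scoop back to its old free spot and lay it down.

Run:
```python
from gar import *
A=tool(); M=scoop_up(90,lip=(505,-90,160),pitch=3)@G; show('M',M); rows(A,M,tag='M'); U=up(S3@G,110); show('U',U); rows(M,U,tag='rot')
```

```text
M TCP [ 504.1 -279.1  197.2] y [ 0. -0. -1.] z [-0.  1. -0.]
M 8 x [-0.228, 0.451, -0.677, 0.464, 0.147, 0.031]  target [ 504.1 -279.1  197.2]
U TCP [ 488.8 -281.7  137.3] y [ 0.04 -0.02 -1.  ] z [ 0.89 -0.45  0.05]
rot 25 x [-0.009, 0.059, -0.018, 0.014, 0.937, -0.021]  target [ 488.8 -281.7  137.3]
```

Emit:
apply_moves(
  commands=[
    [[-0.2, 0.4, -0.6, 0.46, 0.15, 0.03], [-0.23, 0.45, -0.68, 0.46, 0.15, 0.03], [-0.23, 0.45, -0.68, 0.46, 0.15, 0.03], [-0.23, 0.45, -0.68, 0.46, 0.15, 0.03], [-0.23, 0.45, -0.68, 0.46, 0.15, 0.03], [-0.23, 0.45, -0.68, 0.46, 0.15, 0.03], [-0.2, 0.4, -0.6, 0.46, 0.15, 0.03], [0, 0, -0.3, 0, 0, 0]],
  ],
)

```text
clock: 31.78
eef_pos: [507.0, -264.7, 211.5]
tool_rot: [-1.606, 0.003, 0.007]
force: [-0.3, -0.7, -2.4]
width: 18.2
```

Run:
```python
from gar import *
A=st(); show('now',A); U=up(S3@G,110); rows(A,U,tag='rot')
```

```text
F [-0.3 -0.7 -2.4] q [0.38 0.53 0.04 1.78 0.02 0.82 0.42] w 18.2 t 31.7833
d 110.0 lat -11.4 lipz 165.3 pitch 4.8 yaw -8.31 roll 0.2
now TCP [ 507.  -264.7  211.5] y [-0.   -0.04 -1.  ] z [-0.01  1.   -0.04]
rot 25 x [0.002, 0.074, -0.03, 0.025, 0.94, -0.007]  target [ 488.8 -281.7  137.3]
```

Emit:
apply_moves(
  commands=[
    [[0, 0.07, -0.03, 0.03, 0.94, 0], [0, 0.07, -0.03, 0.03, 0.94, 0], [0, 0.07, -0.03, 0.03, 0.94, 0], [0, 0.07, -0.03, 0.03, 0.94, 0], [0, 0.07, -0.03, 0.03, 0.94, 0], [0, 0.07, -0.03, 0.03, 0.94, 0], [0, 0.07, -0.03, 0.03, 0.94, 0], [0, 0.07, -0.03, 0.03, 0.94, 0]],
  ],
)

```text
clock: 32.45
eef_pos: [496.8, -280.5, 187.0]
tool_rot: [-1.594, -0.003, -0.689]
force: [0.2, 0.9, -2.6]
width: 18.3
```

Emit:
apply_moves(
  commands=[
    [[0, 0.07, -0.03, 0.03, 0.94, 0], [0, 0.07, -0.03, 0.03, 0.94, 0], [0, 0.07, -0.03, 0.03, 0.94, 0], [0, 0.07, -0.03, 0.03, 0.94, 0], [0, 0.07, -0.03, 0.03, 0.94, 0], [0, 0.07, -0.03, 0.03, 0.94, 0], [0, 0.07, -0.03, 0.03, 0.94, 0], [0, 0.07, -0.03, 0.03, 0.94, 0]],
  ],
)

```text
clock: 33.12
eef_pos: [485.8, -279.0, 163.2]
tool_rot: [-1.581, -0.004, -1.371]
force: [0.7, 0.0, -1.3]
width: 17.8
```

Run:
```python
from gar import *
A=st(); show('now',A); U=up(S3@G,80); rows(A,U,tag='rot')
```

```text
F [ 0.7  0.  -1.3] q [ 0.21  0.62  0.4   1.84 -0.33  0.75 -0.59] w 17.8 t 33.1167
d -78.9 lat -148.9 lipz 121.7 pitch 3.4 yaw -87.34 roll -0.2
now TCP [ 485.8 -279.   163.2] y [-0.01 -0.01 -1.  ] z [ 0.98  0.2  -0.01]
rot 9 x [0.005, 0.156, 0.007, 0.07, 0.856, -0.013]  target [ 488.8 -281.7  107.3]
```

Emit:
apply_moves(
  commands=[
    [[0, 0.16, 0, 0.07, 0.86, 0], [0, 0.16, 0, 0.07, 0.86, 0], [0, 0.16, 0, 0.07, 0.86, 0], [0, 0.16, 0, 0.07, 0.86, 0], [0, 0.16, 0, 0.07, 0.86, 0], [0, 0.16, 0, 0.07, 0.86, 0], [0, 0.1, 0, 0.07, 0.6, 0], [0, 0, 0, 0, 0, 0]],
  ],
)

```text
clock: 33.78
eef_pos: [483.6, -269.4, 118.0]
tool_rot: [-1.552, 0.005, -1.893]
force: [-1.1, 0.4, -2.0]
width: 17.9
```

Run:
```python
from gar import *
A=st(); show('now',A); yaw=np.degrees(np.arctan2(*(A@np.linalg.inv(G))[[1,0],0])); print(yaw); U=up(S3@G,12); rows(A,U,tag='down',mm=20)
```

```text
F [-1.1  0.4 -2. ] q [ 0.15  0.69  0.48  1.92 -0.54  0.64 -0.92] w 17.9 t 33.7833
d -164.3 lat -128.0 lipz 82.0 pitch 1.7 yaw -117.21 roll 0.3
now TCP [ 483.6 -269.4  118. ] y [ 0.02 -0.   -1.  ] z [ 0.95 -0.32  0.02]
-18.56415946936537
down 4 x [0.061, 0.493, 0.044, 0.087, 0.431, -0.032]  target [ 488.8 -281.7   39.3]
```

Emit:
apply_moves(
  commands=[
    [[0.06, 0.4, 0.04, 0.09, 0.3, 0], [0.06, 0.49, 0.04, 0.09, 0.3, 0], [0.06, 0.49, 0.04, 0.09, 0.3, 0], [0.06, 0.45, 0.04, 0.09, 0.3, 0], [0, 0, 0, 0, 0, 0]],
  ],
)

```text
clock: 34.2
eef_pos: [491.3, -276.6, 44.2]
tool_rot: [-1.522, 0.011, -1.987]
force: [-0.7, 0.8, -1.2]
width: 18.2
```

Run:
```python
from gar import *
A=st(); show('now',A); X=A@np.linalg.inv(G); print(X.round(3).tolist())
```

```text
F [-0.7  0.8 -1.2] q [ 0.23  0.8   0.38  1.95 -0.67  0.47 -0.88] w 18.2 t 34.2
d -188.4 lat -126.4 lipz 13.9 pitch 0.0 yaw -122.61 roll 0.7
now TCP [ 491.3 -276.6   44.2] y [ 0.05 -0.01 -1.  ] z [ 0.91 -0.4   0.05]
[[0.914, 0.406, -0.005, 553.886], [-0.406, 0.914, -0.012, -305.089], [-0.0, 0.013, 1.0, 16.941], [0.0, 0.0, 0.0, 1.0]]
```

Emit:
apply_moves(
  commands=[
    [[0, 0.2, 0, 0, 0, -0.1], [0, 0.12, 0, 0, 0, 0], [0, 0.06, 0, 0, 0, 0], [0, 0, 0, 0, 0, 0]],
  ],
)

```text
clock: 34.53
eef_pos: [493.6, -275.4, 29.7]
tool_rot: [-1.523, 0.003, -1.981]
force: [-0.2, 0.3, -2.2]
width: 18.1
```

Emit:
apply_moves(
  commands=[
    [[0, 0.03, 0, 0, 0, 0], [0, 0.02, 0, 0, 0, 0], [0, 0, 0, 0, 0, 0]],
  ],
)

```text
clock: 34.78
eef_pos: [494.8, -275.8, 29.2]
tool_rot: [-1.52, 0.003, -1.979]
force: [0.2, -0.0, -1.2]
width: 17.9
```

Run:
```python
from gar import *
A=st(); show('now',A); X=A@np.linalg.inv(G); print(X.round(3).tolist())
```

```text
F [ 0.2 -0.  -1.2] q [ 0.23  0.83  0.36  1.95 -0.68  0.43 -0.87] w 17.9 t 34.7833
d -187.1 lat -130.8 lipz -0.6 pitch -0.1 yaw -122.16 roll 0.2
now TCP [ 494.8 -275.8   29.2] y [ 0.05 -0.02 -1.  ] z [ 0.92 -0.4   0.05]
[[0.917, 0.399, -0.004, 557.637], [-0.399, 0.917, -0.003, -304.013], [0.002, 0.004, 1.0, 2.119], [0.0, 0.0, 0.0, 1.0]]
```

One or two millimetres up and level. I ease it down, release and retreat straight up.

Emit:
apply_moves(
  commands=[
    [[0, 0.04, 0, 0, 0, 0], [0, 0.02, 0, 0, 0, 0], [0, 0, 0, 0, 0, 0]],
  ],
)

```text
clock: 35.03
eef_pos: [495.5, -276.2, 27.6]
tool_rot: [-1.518, 0.003, -1.979]
force: [-0.0, 0.6, -1.5]
width: 18.2
```

Emit:
apply_moves(
  commands=[
    [[0, 0, 0, 0, 0, 0], [0, 0, 0, 0, 0, 0], [0, 0, 0, 0, 0, 0], [0, 0, 0, 0, 0, 0]],
  ],
  claw=60,
)

```text
clock: 35.37
eef_pos: [496.8, -277.2, 28.6]
tool_rot: [-1.515, 0.002, -1.979]
force: [0.1, 0.1, 0.8]
width: 60.1
```

Emit:
apply_moves(
  commands=[
    [[0, -0.3, 0, 0, 0, 0], [0, -0.6, 0, 0, 0, 0], [0, -0.9, 0, 0, 0, 0], [0, -0.9, 0, 0, 0, 0], [0, -0.9, 0, 0, 0, 0], [0, -0.9, -0.3, 0, 0, 0], [0, -0.5, -0.3, 0, 0, 0], [0, 0, 0, 0, 0, 0]],
  ],
)

```text
clock: 36.03
eef_pos: [461.6, -264.3, 239.9]
tool_rot: [-1.516, 0.003, -1.984]
force: [0.1, -0.8, -0.4]
width: 60.3
```

Emit:
apply_moves(
  commands=[
    [[0, -0.3, -0.8, 0, 0, 0], [0, -0.3, -0.9, 0, 0, 0], [0, -0.3, -0.9, 0, 0, 0], [0, -0.3, -0.9, 0, 0, 0], [0, -0.2, -0.9, 0, 0, 0], [0, 0, 0, 0, 0, 0], [0, 0, 0, 0, 0, 0]],
  ],
)

```text
clock: 36.62
eef_pos: [290.8, -189.2, 287.1]
tool_rot: [-1.512, 0.009, -1.982]
force: [-0.0, 0.8, 0.5]
width: 59.9
```

Run:
```python
from gar import *
d=cam('top'); save(d,'t13.png'); s=readout.read_state(); print(s['eef_pos'].round(0),s['force'].round(1),s['clock'])
for c,b in blobs(d,(180,210,250,285),30): print('bowl blob',c.round(1),b)
for c,b in blobs(d,(290,240,405,305),30): print('tin blob',c.round(1),b)
hsv=cv2.cvtColor(d['image'],cv2.COLOR_RGB2HSV); m=(hsv[:,:,1]<120).astype(np.uint8)*255; k=np.zeros_like(m); k[195:295,165:256]=m[195:295,165:256]
c=max(cv2.findContours(k,cv2.RETR_EXTERNAL,cv2.CHAIN_APPROX_NONE)[0],key=cv2.contourArea); el=cv2.fitEllipse(c); print('bowl',el,onz(d,*el[0],110))
e=cam('side'); im=np.vstack([cv2.resize(d['image'][120:380,110:530],(480,297)),cv2.resize(e['image'][140:460,140:560],(480,300))]); 
t=cv2.resize(d['image'][120:380,120:530],(800,507),interpolation=cv2.INTER_CUBIC); cv2.imwrite('pics/z13.png',t[:,:,::-1])
```

```text
[ 290. -189.  287.] [-0.6 -0.1 -0.7] 36.6667
bowl blob [230.6 217.4] [215, 210, 29, 21, 37]
bowl blob [217.1 238.5] [199, 228, 38, 21, 472]
bowl blob [211.3 258.8] [205, 250, 15, 18, 169]
bowl ((209.5842742919922, 244.56289672851562), (70.65442657470703, 72.03328704833984), 59.84965133666992) [540.88811355 309.64623521 110.        ]
```

View pics/z13.png

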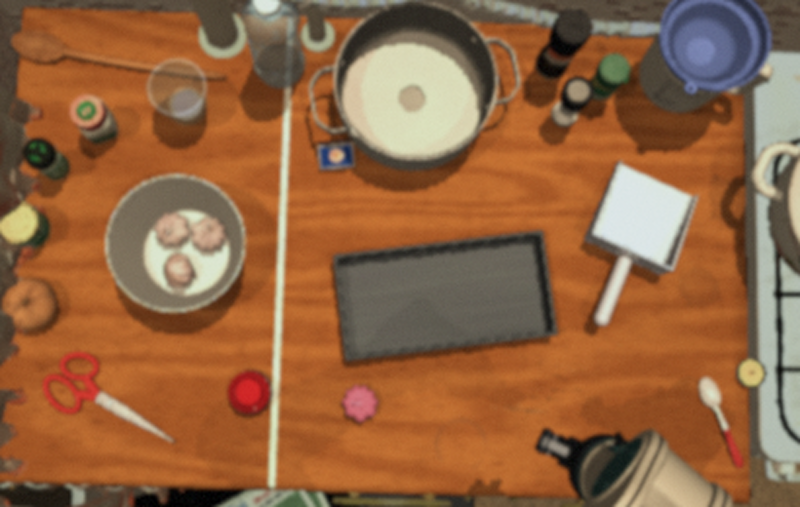

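The picture shows three bulbs in the bowl at (172,229), (208,233) and (180,270). The tin is empty, the scoop lies right way up at (640,220), clear of everything, and the other objects are where they started. I hand the job in.

```bash
python3 -c "
from cell import finish_job
print(finish_job())"
```

```text
the job is handed in; nothing more can be done
None
```

The job is done and handed in at about 36.7 s of the 72 s allowed. I rolled the scoop right way up in two 90° turns, standing it on its side in between. Then I regripped it, scooped all three bulbs against the tin's end wall, tipped them into the bowl and laid the scoop back where it had been lying.

**Last checks:**
- **Garlic:** the top view shows all three bulbs in the bowl and the tin empty.
- **Bowl:** it is upright, and its centre measures (540.9, 309.6) both before and after.
- **Scoop:** it lies right way up on the worktop, clear of the bowl and the tin.
- **Bystanders:** by eye in the top view they are where they started, including the pink look-alike; I did not measure them.
- **Gripper:** it is open and well clear of everything. The wrist forces I read stayed within a few newtons.

**What went wrong or disagreed:**
- My first choice of scooping grasp, leaning back 30°, ran into the ranges of joints 5 and 6. I used a nearly vertical one instead.
- My estimate of the scoop's position in the gripper was 1–3 mm off against the images, so I corrected for it.

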